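# Find the loaded case by heft and put it on the check scale

## Task

Three look-alike cases with orange grips sit nested on top of blue trays under the fume pipe; only one of them has a control unit inside and is clearly heavier. Feel which one by lifting, take that case off its tray and set it down gently on the steel scale pan, centred and square with the pan, and let go. The two light cases must end fully seated in their own trays; keep every case upright, do not knock the fume pipe, and do not disturb the trays or the other things on the bench.

Things in the scene. Friction and masses are not known exactly. Their poses are not given: they have to be found in the camera images.
- tray_a: Lower item of the left (+y) pile: loose blue open tray, 120 (x) x 100 (y) x 50 mm high, walls 5 mm, 0.5 kg. Origin: centre of its underside, z up.
- seat_a (a point): Where the underside centre of case_a is when fully nested: on tray_a's axis, 38 mm above the tray's origin; axes as the tray's. The case's foot goes 12 mm down into the tray's mouth with 3 mm play all round.
- case_a: Upper item of the left (+y) pile: closed grey case, black lid, orange grip, nested in tray_a with the same yaw; all three look alike. Origin: centre of its underside; x along its length. Foot 104 x 84 x 12 mm, body 120 (x) x 100 (y) mm from 12 to 54 mm up, its shoulder on the tray's rim. Empty 0.24 to 0.31 kg; the single loaded one, different from start to start, 0.56 to 0.75 kg, centred.
- grip_a (a point): Point to grasp case_a, 81 mm above its origin, axes as the case's. The upright grip block is 60 mm along x, 14 mm thick along y, from 54 to 90 mm above the case's origin. Closing across y with the tool leaned about y keeps the pads flat on it.
- tray_b: Lower item of the middle pile: loose blue open tray, 120 (x) x 100 (y) x 50 mm high, walls 5 mm, 0.5 kg. Origin: centre of its underside, z up.
- seat_b (a point): Where the underside centre of case_b is when fully nested: on tray_b's axis, 38 mm above the tray's origin; axes as the tray's. The case's foot goes 12 mm down into the tray's mouth with 3 mm play all round.
- case_b: Upper item of the middle pile: closed grey case, black lid, orange grip, nested in tray_b with the same yaw; all three look alike. Origin: centre of its underside; x along its length. Foot 104 x 84 x 12 mm, body 120 (x) x 100 (y) mm from 12 to 54 mm up, its shoulder on the tray's rim. Empty 0.24 to 0.31 kg; the single loaded one, different from start to start, 0.56 to 0.75 kg, centred.
- grip_b (a point): Point to grasp case_b, 81 mm above its origin, axes as the case's. The upright grip block is 60 mm along x, 14 mm thick along y, from 54 to 90 mm above the case's origin. Closing across y with the tool leaned about y keeps the pads flat on it.
- tray_c: Lower item of the right (-y) pile: loose blue open tray, 120 (x) x 100 (y) x 50 mm high, walls 5 mm, 0.5 kg. Origin: centre of its underside, z up.
- seat_c (a point): Where the underside centre of case_c is when fully nested: on tray_c's axis, 38 mm above the tray's origin; axes as the tray's. The case's foot goes 12 mm down into the tray's mouth with 3 mm play all round.
- case_c: Upper item of the right (-y) pile: closed grey case, black lid, orange grip, nested in tray_c with the same yaw; all three look alike. Origin: centre of its underside; x along its length. Foot 104 x 84 x 12 mm, body 120 (x) x 100 (y) mm from 12 to 54 mm up, its shoulder on the tray's rim. Empty 0.24 to 0.31 kg; the single loaded one, different from start to start, 0.56 to 0.75 kg, centred.
- grip_c (a point): Point to grasp case_c, 81 mm above its origin, axes as the case's. The upright grip block is 60 mm along x, 14 mm thick along y, from 54 to 90 mm above the case's origin. Closing across y with the tool leaned about y keeps the pads flat on it.
- duct: Fixed white fume pipe over the piles, 60 mm thick (black collars 74), along its own y, 620 mm long, axis 280 mm up and 20 mm along +x of its origin, which is on the table; posts 28 mm thick at y = +-310 mm. Piles stand within 12 mm of its y axis, grips 160 mm below the pipe: a vertical gripper does not fit; one leaned 40 degrees, body on the robot's side, does.
- scale: Fixed grey sprung scale, base 150 (x) x 135 (y) x 36 mm with a 28 mm high display box sticking out 23 mm towards -x, and a flat steel pan above it. Origin: centre of the underside; yaw within 0.3 rad of the robot's x axis.
- pan_top (a point): Centre of the upper face of the scale's steel pan (150 along x by 130 along y mm, no rim), 66 mm above the table when empty; moves with the pan; axes as the scale's.
- pan (a joint): How far the pan has sunk, m: 0 empty, stop at 0.020. Spring 400 N/m (2.5 mm per N), damped: an empty case sinks it 6 to 8 mm, the loaded case 13.5 to 19 mm.
- meter: Bystander: loose yellow multimeter lying flat, 150 x 85 x 35 mm. Origin: centre of the underside.
- spool: Bystander: loose white solder spool standing upright, 60 mm diameter, 50 mm high. Origin: centre of the underside.
- flux: Bystander: loose blue flux bottle, 52 mm diameter, 120 mm high. Origin: centre of the underside.
- connectors: Bystander: loose yellow open bin, 120 x 90 x 50 mm. Origin: centre of the underside.
- driver: Bystander: loose screwdriver with a red handle, lying on the table in front of the robot, up to 35 mm high. Origin on the underside.
Mind the look-alikes: they are no part of the job. Leave any purple look-alike of the case_c alone.

How it is judged:
By the outcome, as a careful person would: the job done as asked, in the order asked, and still so for the second after the job is handed in, with the robot touching nothing.
It also fails if it takes over 64 s, if anything falls off the work surface, if the arm or the gripper's body presses on something with over 40 N, if the wrist force passes 120 N, or if a joint passes its speed limit or range.

## Robot

A 7-joint arm with a two-finger parallel gripper is mounted at the origin on the work surface. World frame = base frame: x ahead of the robot, y to its left, z up, the work surface at z = 0. Lengths are in m, angles in degrees, forces in N, time in s.
With the tool pointing down it reaches from about 0.425 to 0.925 m from the base axis. Payload 6.8 kg.
Tool frame: the origin (TCP) lies midway between the tips of the shut fingers; the grasp point (between the pads) lies 19 mm behind it; z points along the fingers, y is the line along which they close (so a half turn about z gives the same grasp; the last joint's range is limited). The gripper opens to 88 mm and grips with 3 to 60 N. Pads are 20 mm wide; open, the fingers measure 115 mm over their backs; the gripper's body (75 mm by 178 mm) begins 61 mm behind the grasp point.
Start: joints at [-79.647, 27.33, 1.283, 89.118, -0.659, 63.558, -4.761], TCP at [0.192, 0.647, 0.223] pointing down, gripper open.
Joint ranges: [-169.35, 169.35], [-19.33, 120.38], [-80.79, 83.38], [13.8, 139.57], [-78.32, 258.32], [9.67, 109.79], [-169.56, 169.56]. Speed limits (degrees/s): [136.94, 136.94, 180, 180, 180, 180, 180].

## Interface

Orientations are given as a 3x3 rotation matrix whose columns are the frame's x, y, z axes.
In Python, from bench import manip gives the robot as it stands. The module is installed in compiled form; this text tells all that it offers.
- The arm moves only by the tool drive_tool, never from a script. Its arguments are lists of equal length, an entry for each row: "hand": the opening, from -1 (shut) to 1 (fully open); "offset": the shift along the tool's x, y, z as a fraction of full scale, a list of three; "turn": the turn about the tool's z as a fraction of full scale. In form: {"hand": [hand, ...], "offset": [[tx, ty, tz], ...], "turn": [turn, ...]}. A call has exactly 10 rows; each row is the pose to reach, as a shift and turn from the pose commanded when the call began, along the tool's axes at that moment, turning the shorter way round; what a row does not reach only later rows make up. Full scale, the value 1, is 0.5 m for a shift and 180 degrees for a turn. A row lasts 1/8 s, in which the tool goes at most 62.5 mm and 10.7 degrees, less where a joint would pass 70% of its speed; a pose out of reach is approached as far as the arm can. A call with a number of a shift or a turn outside -1 to 1 is refused whole. A call with a gripper value outside its range is refused whole. The fingers move at their own pace and stop on an object; "force" is the grip in N (left out, the last holds). Time passes only in rows, so rows that repeat a pose let the fingers close, or fill a call up. It gives the time, the measured TCP pose, the force, the opening and the grip force at its end, in the units of the state.
- manip.observe(): the state, without advancing time (a new reading comes with each control period).
- manip.read_camera(name): name is "scene" or "top"; returns the picture (384x512x3 uint8, red, green, blue); there is no depth.
- manip.camera_params(name): a dict with "fovy" (degrees; the focal length in pixels is half the picture's height over the tangent of half this angle, whatever the lens; pixels are square), "cx", "cy" (the principal point, pixels), "T" (4x4, takes a point from camera to world coordinates). Camera axes: x right, y up, looking along -z (the intrinsics and any distortion apply to the point x, -y, -z); pixel columns grow to the right and rows downward; lengths in m; the calibration is good to about 2 mm. A picture is of the moment at which its call begins. camera_params takes no time and is no camera call.
- manip.finish_job(): hands the job in; it is judged then, once.
Trained networks look in the newest picture that a camera, given by its name, has taken for a name from the list of things; names that differ only in an ending like _2 or _b are one class to them, and where a whole thing is asked for, a point or a joint stands for the part that bears it (a point fixed in the world has none). Each returns a list of dicts, best first, with "p" (0 to 1); they miss things now and then, are a little off and sometimes report something else, mostly with a low value. They report only what shows in the picture. A call takes as long as a camera call. They do not tell look-alikes from the thing itself.
- manip.look_for(camera, target): "pixel" ([column, row] in pixels, amid what is visible of it).
- manip.outline_of(camera, target): "pixels" (384x512 bool, what is visible of it) and "pixel" ([column, row] in pixels, amid what is visible of it).
The state is a dict: "time_s": time; "joint_pos": joint angles; "joint_vel": joint speeds; "joint_torque": joint torques, N m; "tool_pos": TCP position; "orientation": TCP orientation; "contact_force": force on the tool from outside, world axes, zero at the start; "ft_torque": the same for the moment, N m; "width": finger opening in m; "finger_force": force on a finger pad.
Only numpy, scipy, OpenCV 4.12 (cv2) and the standard library are available. Lean on these libraries where they do the work, as an engineer would, in place of code of your own. Each camera call takes 0.05 s, during which the arm holds its last target. There are 200 camera calls.

## Working session

There is one attempt and no reset: what is moved stays moved. The work goes in short steps, Python scripts to look and compute and a tool call to move; the robot and the scene stay as the last step left them, time stands still between calls to the robot, and variables do not carry over. Pictures are saved under pics/ and viewed, at most 10 in all, crops included, and the job is handed in when it is done.

Besides the shell and the picture viewer there is one more tool, called after ">>>" as name(argument=value, ...), one argument or row to a line, values as JSON. drive_tool: Moves the arm, as the interface text tells. Shift numbers are shares of 0.5 m and turn numbers shares of 180 degrees, none past 1 either way. Its arguments: {"type":"object","properties":{"hand":{"type":"array"},"offset":{"type":"array"},"turn":{"type":"array"},"force":{"type":"number"}},"required":["hand","offset","turn"]}

```bash
mkdir -p pics; ls; cat > h.py <<'E'
import numpy as np, cv2
from bench import manip
def cam(n):
    p=manip.camera_params(n); f=192/np.tan(np.radians(p['fovy']/2)); return p,f,np.array(p['T'])
def ray(n,px):
    p,f,T=cam(n); d=np.array([(px[0]-p['cx'])/f,-(px[1]-p['cy'])/f,-1.]); return T[:3,3],T[:3,:3]@d
def atz(n,px,z):
    o,d=ray(n,px); return o+d*(z-o[2])/d[2]
def proj(n,X):
    p,f,T=cam(n); c=T[:3,:3].T@(np.array(X)-T[:3,3]); return np.array([p['cx']+f*c[0]/-c[2],p['cy']-f*c[1]/-c[2]])
def tri(pa,pb):
    (o1,d1),(o2,d2)=ray('scene',pa),ray('top',pb)
    d1=d1/np.linalg.norm(d1);d2=d2/np.linalg.norm(d2)
    s=np.linalg.lstsq(np.c_[d1,-d2],o2-o1,rcond=None)[0]
    a,b=o1+s[0]*d1,o2+s[1]*d2; return (a+b)/2,np.linalg.norm(a-b)
E
python3 - <<'E'
from h import *
np.set_printoptions(precision=4,suppress=True)
s=manip.observe()
for k,v in s.items(): print(k,np.array(v))
for n in('scene','top'):
    p=manip.camera_params(n); print(n,{k:np.array(v) if k=='T' else v for k,v in p.items()})
    im=manip.read_camera(n); cv2.imwrite(f'pics/{n}0.png',cv2.resize(im[...,::-1],(800,600),interpolation=cv2.INTER_CUBIC))
E
```

```text
pics
time_s 0.0
joint_pos [-79.6473  27.3747   1.2812  89.1772  -0.6597  63.5577  -4.7634]
joint_vel [ 0.0588 -0.0397 -0.0404 -0.082   0.0378  0.0457 -0.0019]
joint_torque [ -0.0005 -58.2847   1.5349 -27.2614  -0.0543   0.0168   0.0001]
tool_pos [0.1921 0.6465 0.2217]
orientation [[-0.9586  0.2848 -0.0004]
 [ 0.2848  0.9586 -0.0017]
 [-0.0001 -0.0018 -1.    ]]
contact_force [ 0.5583  0.2799 -0.0211]
ft_torque [-0.0445  0.009   0.0309]
finger_force 0.0
width 0.08738462214199894
scene {'fovy': 46.61656426744901, 'cx': 257.1836146692049, 'cy': 183.33310986833433, 'T': array([[ 0.1371, -0.5915,  0.7945,  1.71  ],
       [ 0.9904,  0.0666, -0.1214, -0.2076],
       [ 0.0189,  0.8035,  0.595 ,  1.0317],
       [ 0.    ,  0.    ,  0.    ,  1.    ]])}
top {'fovy': 53.1526190717174, 'cx': 253.45341347681676, 'cy': 190.42825725813717, 'T': array([[-0.0165,  0.9848, -0.1727,  0.3275],
       [-0.9998, -0.0177, -0.0056, -0.0153],
       [-0.0085,  0.1726,  0.985 ,  1.14  ],
       [ 0.    ,  0.    ,  0.    ,  1.    ]])}
```

View pics/scene0.png

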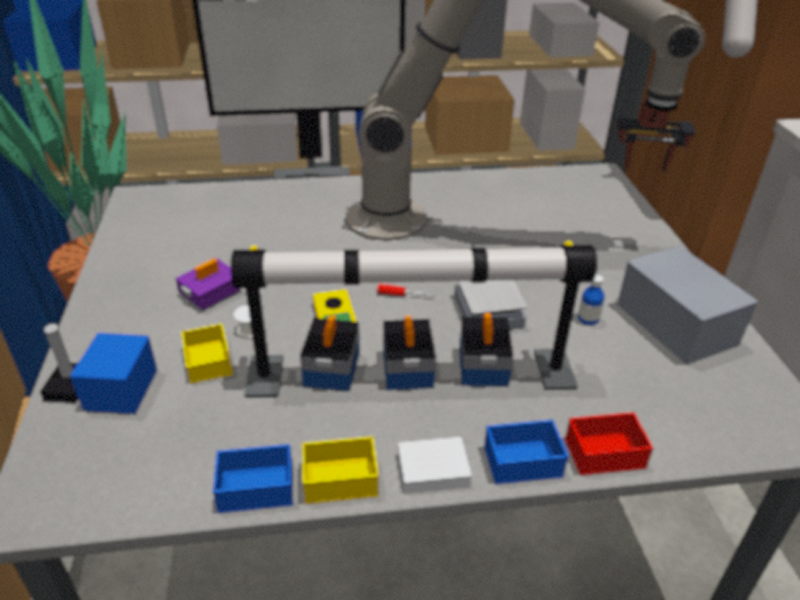

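View pics/top0.png

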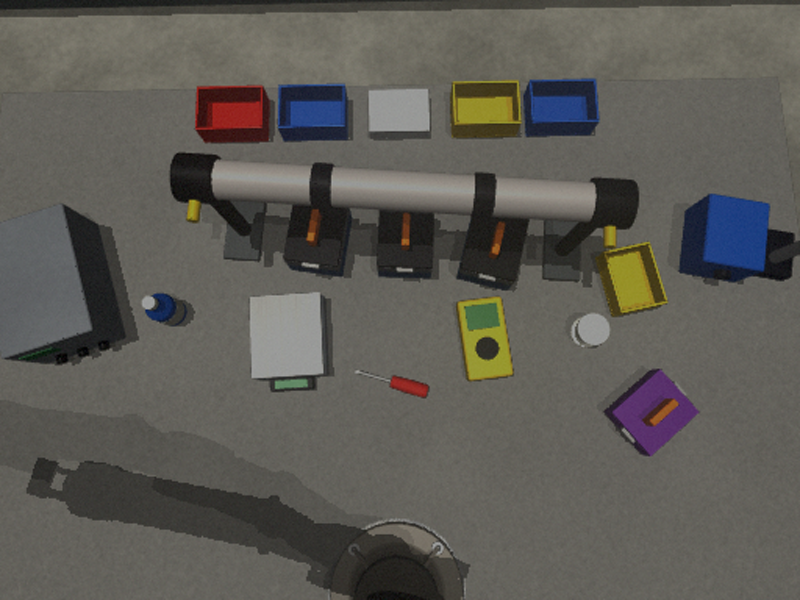

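```bash
python3 - <<'E'
from h import *
np.set_printoptions(precision=1,suppress=True)
D={}
for n in('scene','top'):
    D[n]=manip.read_camera(n)
    for t in('case_a','grip_a','tray_a','scale','pan_top','duct'):
        r=manip.outline_of(n,t)
        for i,o in enumerate(r):
            if o['p']<.2: continue
            m=o['pixels']; ys,xs=np.where(m); print(n,t,i,round(o['p'],2),np.array(o['pixel']),m.sum(),xs.min(),xs.max(),ys.min(),ys.max())
            D[f'{n}_{t}_{i}']=m
np.savez('d0.npz',**D)
E
```

```text
scene case_a 0 0.87 [261.9 222.6] 1080 245 278 203 238
scene case_a 1 0.78 [210.9 220.8] 1124 192 229 202 238
scene case_a 2 0.58 [132.  181.9] 748 114 150 167 197
scene case_a 3 0.55 [311.2 220. ] 1107 295 328 200 236
scene grip_a 0 0.95 [207.6 221.1] 1115 192 229 202 239
scene grip_a 1 0.85 [134.5 181.5] 826 113 151 164 197
scene grip_a 2 0.71 [309.1 220.2] 1088 295 328 200 236
scene grip_a 3 0.64 [257.4 221.3] 1082 245 278 202 238
scene tray_a 0 0.94 [209.9 240.9] 437 193 230 220 250
scene tray_a 1 0.62 [261.6 246. ] 338 247 278 238 249
scene tray_a 2 0.56 [306.6 241.4] 380 295 327 235 247
scene scale 0 0.58 [315.9 192.3] 1040 291 336 180 211
scene scale 1 0.45 [312.2 215.8] 1065 294 327 200 236
scene pan_top 0 0.63 [314.9 186.2] 694 294 336 179 200
scene duct 0 0.65 [262.1 175.4] 6652 147 382 156 253
scene duct 1 0.47 [309.1 218.9] 1028 295 328 201 236
scene duct 2 0.45 [213.4 243. ] 438 193 230 220 250
top case_a 0 0.96 [202.4 148.9] 1490 181 224 130 173
top case_a 1 0.86 [416.8 263.8] 1891 388 445 236 291
top case_a 2 0.66 [260.7 152.8] 1338 241 277 134 173
top case_a 3 0.66 [314.9 159.6] 1483 294 337 139 182
top grip_a 0 0.97 [200.2 151.6] 1523 181 223 130 172
top grip_a 1 0.97 [415.5 262.6] 1890 388 446 236 291
top grip_a 2 0.7 [264.4 153.2] 1454 240 278 134 174
top grip_a 3 0.7 [211.9 173.4] 160 186 224 137 176
top grip_a 4 0.62 [315.4 160.9] 1437 294 337 139 182
top tray_a 0 0.44 [306.4 180.3] 127 292 324 173 184
top scale 0 0.63 [184.9 216.8] 2841 160 209 188 250
top duct 0 0.69 [255.6 124.4] 9981 109 408 98 178
top duct 1 0.53 [203.3 149.4] 1459 181 223 131 173
```

>>> drive_tool(
  hand=[1,1,1,1,1,1,1,1,1,1],
  offset=[
    [-0.58,-0.5,-0.38],
    [-0.58,-0.5,-0.38],
    [-0.58,-0.5,-0.38],
    [-0.58,-0.5,-0.38],
    [-0.58,-0.5,-0.38],
    [-0.58,-0.5,-0.38],
    [-0.58,-0.5,-0.38],
    [-0.58,-0.5,-0.38],
    [-0.58,-0.5,-0.38],
    [-0.58,-0.5,-0.38],
  ],
  turn=[0,0,0,0,0,0,0,0,0,0],
)

```text
time_s: 2.05
tool_pos: [0.3978, 0.3261, 0.4117]
orientation: [[-0.959, 0.282, -0.001], [0.282, 0.959, -0.001], [0.001, -0.001, -1.0]]
contact_force: [0.7, 0.5, 0.0]
width: 0.088
finger_force: 0.0
```

>>> drive_tool(
  hand=[1,1,1,1,1,1,1,1,1,1],
  offset=[
    [-0.95,-0.4,-0.38],
    [-0.95,-0.4,-0.38],
    [-0.95,-0.4,-0.38],
    [-0.95,-0.4,-0.38],
    [-0.95,-0.4,-0.38],
    [-0.95,-0.4,-0.38],
    [-0.95,-0.4,-0.38],
    [-0.95,-0.4,-0.38],
    [-0.95,-0.4,-0.38],
    [-0.95,-0.4,-0.38],
  ],
  turn=[0,0,0,0,0,0,0,0,0,0],
)

```text
time_s: 3.3
tool_pos: [0.7785, 0.0017, 0.6036]
orientation: [[-0.95, 0.29, 0.113], [0.292, 0.956, 0.008], [-0.106, 0.041, -0.994]]
contact_force: [-0.2, 0.4, 0.4]
width: 0.0878
finger_force: 0.0
```

```bash
python3 - <<'E'
from h import *
np.set_printoptions(precision=4,suppress=True)
s=manip.observe()
for k,v in s.items(): print(k,np.array(v))
E
```

```text
time_s 3.3
joint_pos [-15.5     37.4003  36.8227  30.3091 -24.9179 109.6987  76.8301]
joint_vel [-18.8667  -5.2247  65.2503 -13.2455 -47.2952   0.6169   6.2304]
joint_torque [  3.0211 -64.193    3.5181 -24.7362   1.0171  -0.4203   0.1004]
tool_pos [0.7785 0.0017 0.6036]
orientation [[-0.9505  0.2896  0.1129]
 [ 0.2923  0.9563  0.0082]
 [-0.1056  0.0408 -0.9936]]
contact_force [-0.1575  0.3529  0.432 ]
ft_torque [ 0.0531  0.0822 -0.0016]
finger_force 0.0
width 0.0877849713348676
```

>>> drive_tool(
  hand=[1,1,1,1,1,1,1,1,1,1],
  offset=[
    [0,0,-0.7],
    [0,0,-0.7],
    [0,0,-0.7],
    [0,0,-0.7],
    [0,0,-0.7],
    [0,0,-0.7],
    [0,0,-0.7],
    [0,0,-0.7],
    [0,0,-0.7],
    [0,0,-0.7],
  ],
  turn=[0,0,0,0,0,0,0,0,0,0],
)

```text
time_s: 4.55
tool_pos: [0.6879, 0.0271, 0.8934]
orientation: [[-0.794, 0.203, 0.573], [0.256, 0.967, 0.011], [-0.552, 0.155, -0.819]]
contact_force: [-0.2, -0.6, -0.2]
width: 0.0881
finger_force: 0.0
```

```bash
python3 - <<'E'
from h import *
np.set_printoptions(precision=4,suppress=True)
s=manip.observe()
for k in('joint_pos','joint_vel','tool_pos','orientation'): print(k,np.array(s[k]))
E
```

```text
joint_pos [-19.8399  26.9165  62.8761  13.8949 -45.9893 109.7303  76.1067]
joint_vel [ -9.0467   1.5536  34.7175  -0.4419 -21.0984  -0.0189   9.6914]
tool_pos [0.6879 0.0271 0.8934]
orientation [[-0.7937  0.2034  0.5732]
 [ 0.2556  0.9667  0.011 ]
 [-0.5519  0.1552 -0.8193]]
```

>>> drive_tool(
  hand=[1,1,1,1,1,1,1,1,1,1],
  offset=[
    [0,0,0],
    [0,0,0],
    [0,0,0.2],
    [0,0,0.4],
    [0,0,0.4],
    [0,0,0.4],
    [0,0,0.4],
    [0,0,0.4],
    [0,0,0.4],
    [0,0,0.4],
  ],
  turn=[0,0,0,0,0,0,0,0,0,0],
)

```text
time_s: 5.8
tool_pos: [0.8013, 0.0262, 0.733]
orientation: [[-0.79, 0.206, 0.577], [0.258, 0.966, 0.009], [-0.555, 0.156, -0.817]]
contact_force: [0.7, 0.0, -1.1]
width: 0.0875
finger_force: 0.0
```

```bash
python3 - <<'E'
from h import *
np.set_printoptions(precision=4,suppress=True)
s=manip.observe()
for k in('joint_pos','joint_vel','tool_pos','orientation'): print(k,np.array(s[k]))
E
```

```text
joint_pos [-39.2066  28.1457  69.9926  46.9833 -38.1262  84.4722  86.0501]
joint_vel [-0.1588  0.3736 -0.2818  0.615   0.0629 -0.1518  0.1387]
tool_pos [0.8013 0.0262 0.733 ]
orientation [[-0.7904  0.2062  0.5768]
 [ 0.2584  0.966   0.0087]
 [-0.5554  0.156  -0.8168]]
```

```bash
cat > fit.py <<'E'
from h import *
from scipy.optimize import minimize
S=4
C={n:cam(n) for n in('scene','top')}
def pr(n,P):
    p,f,T=C[n]; c=(P-T[:3,3])@T[:3,:3]; return np.c_[p['cx']-f*c[:,0]/c[:,2],p['cy']+f*c[:,1]/c[:,2]]
def box(lx,ly,z0,z1,cx=0,cy=0):
    return np.array([[cx+a*lx/2,cy+b*ly/2,z] for a in(-1,1) for b in(-1,1) for z in(z0,z1)])
def sil(n,boxes,x,y,yaw,dz=0):
    c,s=np.cos(yaw),np.sin(yaw); im=np.zeros((384*S,512*S),np.uint8)
    for B in boxes:
        P=np.c_[x+c*B[:,0]-s*B[:,1],y+s*B[:,0]+c*B[:,1],B[:,2]+dz]
        h=cv2.convexHull(((pr(n,P)+.5)*S*16).astype(np.int32).reshape(-1,1,2)); cv2.fillConvexPoly(im,h,1,shift=4)
    return cv2.resize(im.astype(np.float32),(512,384),interpolation=cv2.INTER_AREA)
def fit(obs,x0,dz=False):
    # obs: list (cam, boxes, mask, ignore)
    def cost(q):
        t=0
        for n,b,m,ig in obs:
            s=sil(n,b,q[0],q[1],q[2],q[3] if dz else 0); w=~ig
            t+=1-np.minimum(s,m)[w].sum()/np.maximum(s,m)[w].sum()
        return t/len(obs)
    st=np.array([.01,.01,.1]+([.005] if dz else []))
    x=np.array(list(x0)+([0] if dz else []))
    for k in range(3):
        r=minimize(cost,x,method='Nelder-Mead',options=dict(initial_simplex=np.vstack([x]+[x+np.eye(len(x))[i]*st[i] for i in range(len(x))]),xatol=1e-5,fatol=1e-6,maxiter=300)); x=r.x; st=st/2
    return x,r.fun
CASE=[box(.12,.10,.05,.092),box(.06,.014,.092,.128)]; GRIP=CASE[1:]
def orange(im):
    h=cv2.cvtColor(im,cv2.COLOR_RGB2HSV); return ((h[...,0]>5)&(h[...,0]<17)&(h[...,1]>150)&(h[...,2]>90)).astype(np.float32)
E
python3 - <<'E'
from fit import *
np.set_printoptions(precision=4,suppress=True)
D=np.load('d0.npz'); dil=lambda m:cv2.dilate(m.astype(np.uint8),np.ones((3,3)))>0
dm={n:dil(D[n+'_duct_0']) for n in C}
cs={'a':('scene_case_a_3','top_case_a_0',(202,149)),'b':('scene_case_a_0','top_case_a_2',(261,153)),'c':('scene_case_a_1','top_case_a_3',(315,160))}
for k,(s,t,px) in cs.items():
    x0=list(atz('top',px,.09)[:2])+[0.]
    ms,mt=D[s],D[t]
    z=np.zeros_like(ms)
    o=[('scene',CASE,ms.astype(np.float32),dm['scene']&~ms),('top',CASE,mt.astype(np.float32),dm['top']&~mt)]
    near=lambda m:dil(dil(dil(m)))
    og=[(n,GRIP,orange(D[n])*near(m),dm[n]&~m) for n,m in(('scene',ms),('top',mt))]
    for nm,ob in(('both',o),('scene',o[:1]),('top',o[1:]),('grip2',og),('gripS',og[:1]),('gripT',og[1:])):
        x,f=fit(ob,x0); print(k,nm,x[:2],np.degrees(x[2]).round(1),round(f,3))
    x,f=fit(o+og,x0,True); print(k,'all+dz',x[:2],np.degrees(x[2]).round(1),x[3],round(f,3), og[0][2].sum(),og[1][2].sum())
E
```

```text
a both [0.6391 0.1356] -9.6 0.045
a scene [0.6402 0.1369] -9.0 0.05
a top [0.6382 0.1348] -9.6 0.024
a grip2 [0.6373 0.1368] -9.4 0.448
a gripS [0.6373 0.1368] -9.4 0.21
a gripT [0.6341 0.1395] 0.3 0.66
a all+dz [0.6386 0.1364] -9.6 -0.00010736465995719256 0.249 101.0 57.0
b both [ 0.6293 -0.0273] -3.4 0.041
b scene [ 0.6294 -0.0274] -3.3 0.041
b top [ 0.6292 -0.0276] -3.5 0.04
b grip2 [ 0.628  -0.0266] -3.5 0.399
b gripS [ 0.6279 -0.0264] -4.0 0.207
b gripT [ 0.6193 -0.0264] -3.4 0.576
b all+dz [ 0.6296 -0.027 ] -3.8 0.00025836346089929064 0.22 92.0 56.0
c both [ 0.6093 -0.188 ] -14.6 0.041
c scene [ 0.6106 -0.1873] -14.8 0.056
c top [ 0.609  -0.1882] -14.6 0.022
c grip2 [ 0.6085 -0.1889] -13.5 0.415
c gripS [ 0.6073 -0.1888] -13.2 0.261
c gripT [ 0.617  -0.1939] -20.5 0.542
c all+dz [ 0.6092 -0.1887] -13.7 -0.00045537851537994737 0.232 99.0 69.0
```

```bash
cat > fk.py <<'E'
from h import *
from scipy.spatial.transform import Rotation as R
from scipy.optimize import least_squares
import itertools
Q=np.array([[-79.6473,27.3747,1.2812,89.1772,-.6597,63.5577,-4.7634],[-15.5,37.4003,36.8227,30.3091,-24.9179,109.6987,76.8301],[-19.8399,26.9165,62.8761,13.8949,-45.9893,109.7303,76.1067],[-39.2066,28.1457,69.9926,46.9833,-38.1262,84.4722,86.0501]])
P=np.array([[.1921,.6465,.2217],[.7785,.0017,.6036],[.6879,.0271,.8934],[.8013,.0262,.733]])
O=np.array([[[-.9586,.2848,-.0004],[.2848,.9586,-.0017],[-.0001,-.0018,-1]],[[-.9505,.2896,.1129],[.2923,.9563,.0082],[-.1056,.0408,-.9936]],[[-.7937,.2034,.5732],[.2556,.9667,.011],[-.5519,.1552,-.8193]],[[-.7904,.2062,.5768],[.2584,.966,.0087],[-.5554,.156,-.8168]]])
def fk(q,a,sg):
    q=np.radians(q)*np.array([sg[0],1,sg[1],1,sg[2],1,sg[3]])
    Z=lambda t:R.from_euler('z',t).as_matrix(); Y=lambda t:R.from_euler('y',t).as_matrix()
    M=Z(a[0]+q[0])@Y(q[1])@Z(q[2]); p=np.array([0,0,a[1]])+M@[a[6],0,a[2]]
    M=M@Y(q[3])@Z(q[4]); p=p+M@[a[7],0,a[3]]
    M=M@Y(q[5]); p=p+M@[a[8],0,0]; M=M@Z(q[6]+a[5]); return p+M@[0,0,a[4]],M
def res(a,sg):
    r=[]
    for q,p,o in zip(Q,P,O):
        x,M=fk(q,a,sg); r+=list((x-p)*5)+list((M-o).ravel())
    return np.array(r)
if __name__=='__main__':
    best=None
    for sg in itertools.product((1,-1),repeat=4):
        for c0 in (0,2.6):
          for c7 in(0,1.6,3.1,-1.6):
            s=least_squares(res,[c0,.35,.42,.4,.25,c7,0,0,0],args=(sg,))
            if best is None or s.cost<best[0]: best=(s.cost,sg,s.x)
    print(best); print(np.abs(res(best[2],best[1])).max())
    np.save('fk.npy',np.r_[best[2],best[1]])
E
python3 fk.py
```

```text
(np.float64(0.007134668935531315), (-1, -1, -1, -1), array([-0.08076103,  0.27581658,  0.56324431,  0.49430357,  0.34856115,
        1.4975061 , -0.00626968, -0.01594166,  0.02557146]))
0.04652267248537379
```

```bash
cat > sim.py <<'E'
from fk import *
A=np.load('fk.npy'); a,sg=A[:9],A[9:]
lo=np.array([-169.35,-19.33,-80.79,13.8,-78.32,9.67,-169.56]);hi=np.array([169.35,120.38,83.38,139.57,258.32,109.79,169.56])
def solve(q,pt,Rt,w,reg=1e-3):
    def f(x):
        p,M=fk(x,a,sg); return np.r_[p-pt,w*R.from_matrix(Rt@M.T).as_rotvec(),reg*np.radians(x-q)]
    s=least_squares(f,np.clip(q,lo+.1,hi-.1),bounds=(lo,hi),x_scale=10.); p,M=fk(s.x,a,sg); return s.x,p,M
def desc(p,M):
    z=M[:,2]; return p.round(3),'lean %.1f az %.1f'%(np.degrees(np.arccos(-z[2])),np.degrees(np.arctan2(z[1],z[0])))
E
python3 - <<'E'
from sim import *
p0,M0=fk(Q[1],a,sg)
pt=p0-.35*M0[:,2]; print(desc(p0,M0))
for w in(.1,.2,.3,.5,1):
    q,p,M=solve(Q[1],pt,M0,w); print(w,desc(p,M),q.round(1))
E
```

```text
(array([0.777, 0.004, 0.609]), 'lean 6.5 az -0.5')
0.1 (array([0.728, 0.004, 0.939]), 'lean 45.3 az 0.1') [-5.6 23.   2.9 13.8 -2.1 97.9 68.5]
0.2 (array([0.704, 0.004, 0.897]), 'lean 36.7 az 0.1') [ -5.2  24.1   1.1  13.8  -0.7 105.3  68.3]
0.3 (array([0.695, 0.004, 0.866]), 'lean 30.8 az 0.1') [ -5.   25.6   0.3  13.8  -0.  109.8  68.2]
0.5 (array([0.677, 0.004, 0.808]), 'lean 22.2 az 0.0') [ -5.1  22.8   0.2  25.2  -0.  109.8  68.2]
1 (array([0.656, 0.003, 0.737]), 'lean 12.6 az -0.1') [ -5.1  21.    0.2  36.6  -0.  109.8  68.2]
```

```bash
python3 - <<'E'
from sim import *
q0=Q[3]; p0,M0=fk(q0,a,sg); print(desc(p0,M0))
out=[]
for x in(.3,.5,.7,.9,1.0):
  for y in(-.6,-.4,-.2,0,.2,.4):
    for z in(.5,.7,.9,1.1):
        pt=np.array([x,y,z])
        if np.abs(M0.T@(pt-p0)).max()>.5: continue
        q,p,M=solve(q0,pt,M0,.22); d=desc(p,M); zz=M[:,2]
        l=np.degrees(np.arccos(-zz[2]));az=np.degrees(np.arctan2(zz[1],zz[0]))
        out.append((l,az,x,y,z,p.round(2),q.round(0)))
for o in sorted(out,key=lambda o:abs(o[0]-39)+abs(o[1]+9.5))[:14]: print(*o)
E
```

```text
(array([0.8  , 0.021, 0.727]), 'lean 35.2 az -3.8')
38.11513634239935 -7.950164667513207 0.3 0.2 0.9 [0.37 0.25 0.91] [-134.    4.   83.   44.   28.  110.   38.]
39.982152492391066 -6.261594858357889 0.9 -0.4 0.7 [ 0.89 -0.4   0.69] [25. 43. -9. 14. -6. 85. 94.]
38.335716913982004 -4.580564499971306 0.7 -0.2 0.9 [ 0.7  -0.2   0.89] [ 16.  25.  -0.  14. -10. 103.  85.]
44.39643512740345 -8.549444241039572 0.7 -0.4 0.9 [ 0.69 -0.39  0.88] [ 37.  29. -20.  14.  -4.  96.  95.]
38.863785659392 -2.223249115690227 0.7 0.2 0.9 [0.7  0.2  0.89] [-32.  26.  27.  14.  -6. 104.  60.]
40.23468637365252 -3.2839370348687678 1.0 0 0.7 [ 0.99 -0.    0.69] [-7. 43.  9. 14. -5. 83. 71.]
42.09637685976193 -5.040192320029223 1.0 -0.2 0.7 [ 0.99 -0.2   0.69] [ 9. 44. -1. 14. -4. 81. 82.]
36.26638065534982 -4.57852217954621 0.5 -0.4 0.9 [ 0.5 -0.4  0.9] [ 56.  22. -35.  19.  -3. 110. 100.]
36.31267295003766 -3.672956859685419 0.7 0 0.9 [ 0.7 -0.   0.9] [-11.  24.  26.  14. -17. 106.  74.]
34.90705935510477 -4.735219785268754 0.3 0.2 0.7 [0.3 0.2 0.7] [-69. -19.   1.  88.  33.  95.  15.]
37.57357412162063 -1.55844724741425 0.5 0.4 0.9 [0.5  0.4  0.89] [-70.  24.  47.  19.  -0. 110.  44.]
47.75894698357923 -8.89092147415399 1.0 -0.4 0.7 [ 0.98 -0.39  0.68] [ 22.  46. -11.  14.  -2.  74.  92.]
36.063725014062186 -3.051466745436331 1.0 0.4 0.5 [1.  0.4 0.5] [-36.  56.  35.  14. -16.  79.  50.]
35.23844934007834 -3.7644977225616687 1.0 -0.4 0.5 [ 1.  -0.4  0.5] [ 15.  56.  49.  15. -60.  82. 101.]
```

```bash
python3 - <<'E'
from fit import *
np.set_printoptions(precision=4,suppress=True)
D=np.load('d0.npz')
SC=[box(.15,.135,0,.036),box(.03,.06,0,.028,-.083,0),box(.15,.13,.060,.066)]
dil=lambda m:cv2.dilate(m.astype(np.uint8),np.ones((3,3)))>0
z=np.zeros((384,512),bool)
ms,mt,mp=D['scene_scale_0'],D['top_scale_0'],D['scene_pan_top_0']
ig=dil(D['scene_duct_0'])|dil(D['scene_case_a_3'])
x0=list(atz('top',(184,211),.066)[:2])+[0.]
for nm,o in(('top',[('top',SC,mt.astype(np.float32),z)]),('scene',[('scene',SC,ms.astype(np.float32),ig&~ms)]),('both',[('top',SC,mt.astype(np.float32),z),('scene',SC,ms.astype(np.float32),ig&~ms)])):
    x,f=fit(o,x0); print(nm,x[:2],np.degrees(x[2]).round(2),round(f,3))
# white pan by colour in top view
h=cv2.cvtColor(D['top'],cv2.COLOR_RGB2HSV); roi=z.copy(); roi[183:245,150:215]=1
m=((h[...,1]<40)&(h[...,2]>125)&roi).astype(np.uint8); 
m=cv2.morphologyEx(m,cv2.MORPH_OPEN,np.ones((3,3))); print(m.sum(),mt.sum())
for zz in (.066,):
    r=cv2.minAreaRect(np.argwhere(m)[:,::-1].astype(np.float32)); b=cv2.boxPoints(r); print(r); print(np.array([atz('top',q,zz)[:2] for q in b]), atz('top',r[0],zz))
x,f=fit([('top',SC[2:],m.astype(np.float32),z)],x0,True); print('pan',x,np.degrees(x[2]),f)
# triangulate pan centre height
ys,xs=np.where(mp);print(tri((xs.mean(),ys.mean()),r[0]))
E
```

```text
top [0.4522 0.1918] 1.48 0.047
scene [0.4513 0.1938] 0.47 0.028
both [0.4522 0.1929] 0.73 0.042
2372 2841
((182.38575744628906, 214.10067749023438), (52.65462112426758, 45.7576789855957), 87.27368927001953)
[[0.5252 0.2618]
 [0.5291 0.1315]
 [0.3802 0.1237]
 [0.3763 0.2509]] [0.4518 0.1919 0.066 ]
pan [ 0.4562  0.1974  0.0503 -0.0277] 2.8815439626797636 0.019817769527435303
(array([0.4542, 0.1964, 0.0463]), np.float64(0.0013625273463661134))
```

```bash
cat > plan.py <<'E'
from h import *
PILE={'a':(.639,.1362,-9.6),'b':(.6293,-.0272,-3.5),'c':(.6092,-.1885,-14.4)}
def st():
    s=manip.observe(); return np.array(s['tool_pos']),np.array(s['orientation']),s
def off(w): # world TCP target -> fractions
    p,M,s=st(); return (M.T@(np.array(w)-p)/.5).round(3)
def turn_for(yaw):
    p,M,s=st(); y=np.array([-np.sin(np.radians(yaw)),np.cos(np.radians(yaw)),0]); l=M.T@y
    t=np.degrees(np.arctan2(-l[0],l[1]));t=(t+90)%180-90
    return 'turn %.1f deg frac %.4f, misfit %.1f deg'%(t,t/180,np.degrees(np.arcsin(l[2])))
def grasp(k,back=0,dz=0,up=.081):
    p,M,s=st(); x,y,_=PILE[k]; return np.array([x,y,.038+up+dz])+M[:,2]*(.019-back)
E
python3 - <<'E'
from plan import *
print(turn_for(-3.5)); print(off([.40,-.03,.45]), grasp('b'),grasp('b',.12),off(grasp('b',.12)))
E
```

```text
turn -12.1 deg frac -0.0673, misfit 2.5 deg
[ 0.92  -0.362 -0.002] [ 0.64025991 -0.02703391  0.10348056] [ 0.57103945 -0.02808291  0.20149805] [ 0.926 -0.366  0.602]
```

>>> drive_tool(
  hand=[1,1,1,1,1,1,1,1,1,1],
  offset=[
    [0.92,-0.36,0],
    [0.92,-0.36,0],
    [0.92,-0.36,0],
    [0.92,-0.36,0],
    [0.92,-0.36,0],
    [0.92,-0.36,0],
    [0.92,-0.36,0],
    [0.92,-0.36,0],
    [0.925,-0.366,0.2],
    [0.925,-0.366,0.3],
  ],
  turn=[-0.067,-0.067,-0.067,-0.067,-0.067,-0.067,-0.067,-0.067,-0.067,-0.067],
)

```text
time_s: 7.05
tool_pos: [0.5028, -0.0237, 0.4416]
orientation: [[-0.814, 0.039, 0.579], [0.053, 0.999, 0.008], [-0.578, 0.038, -0.815]]
contact_force: [1.1, 0.3, 0.2]
width: 0.0878
finger_force: 0.0
```

```bash
python3 - <<'E'
from plan import *
p,M,s=st(); print(p,M.round(3),np.round(s['joint_pos'],1),np.round(s['joint_vel'],1))
print(turn_for(-3.5)); print(off(grasp('b',.05)),off(grasp('b')))
E
```

```text
[ 0.50279475 -0.0236758   0.4416268 ] [[-0.814  0.039  0.579]
 [ 0.053  0.999  0.008]
 [-0.578  0.038 -0.815]] [-20.8 -18.9  10.1 118.7  12.3  45.4  70.9] [ 36.    4.  -19.5  61.7  -7.7 -63.2   4.5]
turn -0.2 deg frac -0.0011, misfit 2.5 deg
[ 0.166 -0.021  0.611] [ 0.166 -0.021  0.711]
```

>>> drive_tool(
  hand=[1,1,1,1,1,1,1,1,1,1],
  offset=[
    [0.1,-0.02,0],
    [0.166,-0.02,0.05],
    [0.166,-0.02,0.15],
    [0.166,-0.02,0.25],
    [0.166,-0.02,0.35],
    [0.166,-0.02,0.45],
    [0.166,-0.02,0.53],
    [0.166,-0.02,0.58],
    [0.166,-0.02,0.6],
    [0.166,-0.02,0.6],
  ],
  turn=[-0.001,-0.001,-0.001,-0.001,-0.001,-0.001,-0.001,-0.001,-0.001,-0.001],
)

```text
time_s: 8.3
tool_pos: [0.6086, -0.0259, 0.1476]
orientation: [[-0.816, 0.034, 0.577], [0.048, 0.999, 0.009], [-0.576, 0.035, -0.817]]
contact_force: [-0.1, -0.5, -0.0]
width: 0.0876
finger_force: 0.0
```

```bash
python3 - <<'E'
from plan import *
p,M,s=st(); print(p,M.round(3),np.round(s['joint_pos'],1),np.round(s['joint_vel'],1),grasp('b'))
print(turn_for(-3.5)); print(off(grasp('b')),s['contact_force'])
E
```

```text
[ 0.60857744 -0.02586363  0.1476278 ] [[-0.816  0.034  0.577]
 [ 0.048  0.999  0.009]
 [-0.576  0.035 -0.817]] [ 21.   17.5 -29.1 128.5  87.5  10.4  -1. ] [  16.5   27.7  -21.8   -5.9  123.5    3.3 -117. ] [ 0.64025792 -0.02703395  0.10347916]
turn 0.1 deg frac 0.0005, misfit 2.5 deg
[-0.001 -0.003  0.109] [-0.06344041 -0.54804095 -0.03097267]
```

>>> drive_tool(
  hand=[1,1,1,1,1,1,1,1,1,1],
  offset=[
    [0,-0.003,0.01],
    [0,-0.003,0.03],
    [0,-0.003,0.05],
    [0,-0.003,0.07],
    [0,-0.003,0.09],
    [0,-0.003,0.105],
    [0,-0.003,0.108],
    [0,-0.003,0.108],
    [0,-0.003,0.108],
    [0,-0.003,0.108],
  ],
  turn=[0,0,0,0,0,0,0,0,0,0],
)

```text
time_s: 9.55
tool_pos: [0.6384, -0.0265, 0.1035]
orientation: [[-0.817, 0.034, 0.576], [0.047, 0.999, 0.009], [-0.575, 0.034, -0.818]]
contact_force: [0.2, -0.5, -0.6]
width: 0.088
finger_force: 0.0
```

```bash
python3 - <<'E'
from plan import *
p,M,s=st(); print(p,M.round(3),np.round(s['joint_pos'],1),np.round(s['joint_vel'],1),grasp('b'))
print(turn_for(-3.5)); print(off(grasp('b')),s['contact_force'])
im=manip.read_camera('scene'); cv2.imwrite('pics/s1.png',cv2.resize(im[120:300,130:370,::-1],(800,600),interpolation=cv2.INTER_CUBIC))
E
```

```text
[ 0.6384007  -0.02646959  0.103456  ] [[-0.817  0.034  0.576]
 [ 0.047  0.999  0.009]
 [-0.575  0.034 -0.818]] [ 24.2  26.  -33.6 125.9 105.9  15.4 -16.4] [ 0.1  0.1 -0.1  0.   0.1  0.1 -0.1] [ 0.64023506 -0.0270327   0.10346306]
turn 0.2 deg frac 0.0009, misfit 2.5 deg
[-0.003 -0.001  0.002] [ 0.15044634 -0.50570199 -0.591047  ]
```

View pics/s1.png

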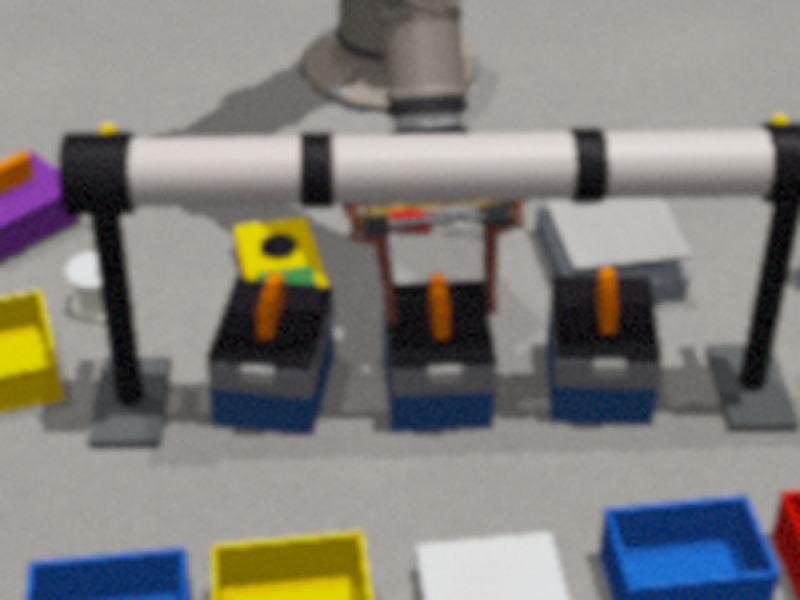

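>>> drive_tool(
  hand=[-1,-1,-1,-1,-1,-1,-1,-1,-1,-1],
  offset=[
    [0,0,0],
    [0,0,0],
    [0,0,0],
    [0,0,0],
    [-0.005,0,-0.007],
    [-0.012,0.001,-0.017],
    [-0.018,0.001,-0.025],
    [-0.023,0.001,-0.033],
    [-0.023,0.001,-0.033],
    [-0.023,0.001,-0.033],
  ],
  turn=[0,0,0,0,0,0,0,0,0,0],
  force=25,
)

```text
time_s: 10.85
tool_pos: [0.6378, -0.0266, 0.1228]
orientation: [[-0.818, 0.034, 0.575], [0.047, 0.999, 0.009], [-0.574, 0.035, -0.818]]
contact_force: [-0.0, 0.5, -3.4]
width: 0.0135
finger_force: 24.8
```

```bash
python3 - <<'E'
from plan import *
p,M,s=st(); print(p,M.round(3),np.round(s['joint_pos'],1),s['contact_force'],s['ft_torque'],s['width'],s['finger_force'])
for n in('scene','top'):
    im=manip.read_camera(n); np.save(n+'1.npy',im); print(manip.observe()['contact_force'])
cv2.imwrite('pics/s2.png',cv2.resize(np.load('scene1.npy')[120:300,130:370,::-1],(800,600),interpolation=cv2.INTER_CUBIC))
E
```

```text
[ 0.63784699 -0.02662436  0.12281148] [[-0.818  0.034  0.575]
 [ 0.047  0.999  0.009]
 [-0.574  0.035 -0.818]] [ 22.   23.  -30.7 125.5  96.6  12.8  -8.2] [-0.01985436  0.48777043 -3.3674946 ] [ 0.04172705  0.95179418 -0.02219504] 0.013522466903269473 24.835073947906494
[-0.2136556  -0.10265818 -3.23819489]
[-0.00902985 -0.18287175 -2.62489331]
```

View pics/s2.png

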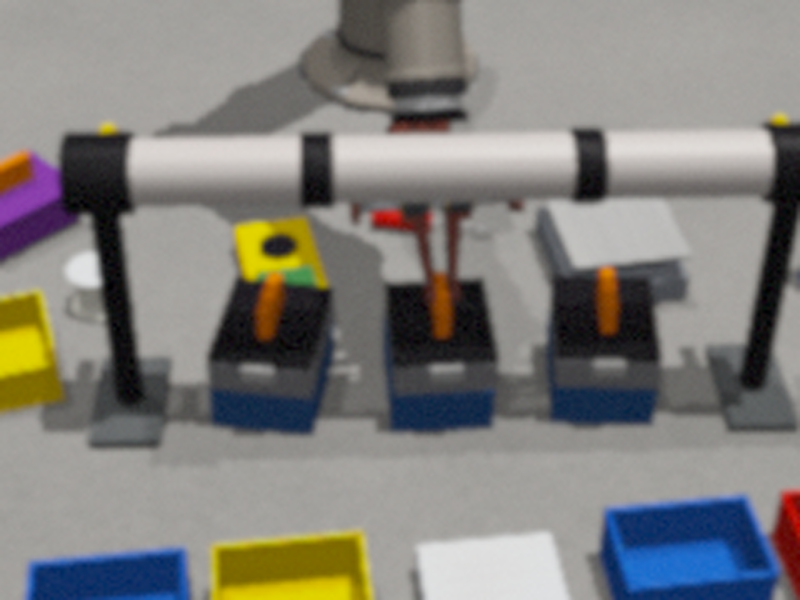

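>>> drive_tool(
  hand=[-0.2,-0.2,-0.2,-0.2,-0.2,-1,-1,-1,-1,-1],
  offset=[
    [0,0,0],
    [0,0,0],
    [0.008,0,0.011],
    [0.018,0,0.026],
    [0.023,-0.001,0.033],
    [0.023,-0.001,0.033],
    [0.023,-0.001,0.033],
    [0.023,-0.001,0.033],
    [0.023,-0.001,0.033],
    [0.023,-0.001,0.033],
  ],
  turn=[0,0,0,0,0,0,0,0,0,0],
  force=30,
)

```text
time_s: 12.2
tool_pos: [0.6387, -0.0265, 0.1038]
orientation: [[-0.817, 0.033, 0.576], [0.047, 0.999, 0.008], [-0.575, 0.034, -0.817]]
contact_force: [-2.5, 0.6, 5.8]
width: 0.0142
finger_force: 29.8
```

>>> drive_tool(
  hand=[-1,-1,-1,-1,-1,-1,-1,-1,-1,-1],
  offset=[
    [0,0,0],
    [-0.005,0,-0.007],
    [-0.01,0,-0.014],
    [-0.015,0.001,-0.021],
    [-0.02,0.001,-0.028],
    [-0.023,0.001,-0.033],
    [-0.023,0.001,-0.033],
    [-0.023,0.001,-0.033],
    [-0.023,0.001,-0.033],
    [-0.023,0.001,-0.033],
  ],
  turn=[0,0,0,0,0,0,0,0,0,0],
)

```text
time_s: 13.45
tool_pos: [0.6382, -0.0266, 0.1231]
orientation: [[-0.817, 0.034, 0.575], [0.047, 0.999, 0.009], [-0.574, 0.035, -0.818]]
contact_force: [0.1, -0.0, -2.2]
width: 0.0137
finger_force: 30.0
```

```bash
python3 - <<'E'
from plan import *
p,M,s=st(); print(p,M.round(3),np.round(s['joint_pos'],1),s['contact_force'],s['ft_torque'],s['width'],s['finger_force'])
im=manip.read_camera('scene'); print(manip.observe()['contact_force'])
cv2.imwrite('pics/s3.png',cv2.resize(im[120:300,130:370,::-1],(800,600),interpolation=cv2.INTER_CUBIC))
E
```

```text
[ 0.63823519 -0.02662111  0.12308564] [[-0.817  0.034  0.575]
 [ 0.047  0.999  0.009]
 [-0.574  0.035 -0.818]] [ 22.5  23.2 -31.4 125.5  96.4  13.1  -7.9] [ 0.09223716 -0.0076803  -2.15568825] [ 0.00692422  0.88839777 -0.04044952] 0.013738224631802392 29.97287392616272
[-0.11420718  0.28879823 -2.81202419]
```

View pics/s3.png

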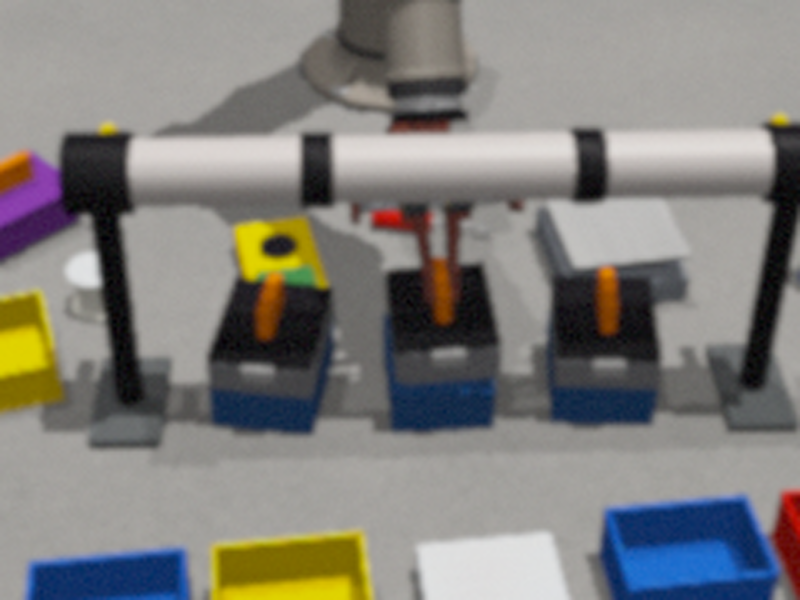

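>>> drive_tool(
  hand=[-1,-1,-1,-1,-1,0,0,0,0,0],
  offset=[
    [0.006,0,0.009],
    [0.013,0,0.018],
    [0.019,0,0.027],
    [0.023,-0.001,0.033],
    [0.0235,-0.001,0.0335],
    [0.0235,-0.001,0.0335],
    [0.0235,-0.001,0.0335],
    [0.0235,-0.001,0.03],
    [0.0235,-0.001,-0.07],
    [0.0235,-0.001,-0.17],
  ],
  turn=[0,0,0,0,0,0,0,0,0,0],
)

```text
time_s: 14.75
tool_pos: [0.5952, -0.0292, 0.1661]
orientation: [[-0.818, 0.036, 0.574], [0.047, 0.999, 0.004], [-0.573, 0.031, -0.819]]
contact_force: [1.1, -0.9, 0.2]
width: 0.0442
finger_force: 0.0
```

```bash
cat > chk.py <<'E'
from fit import *
dil=lambda m:cv2.dilate(m.astype(np.uint8),np.ones((3,3)))>0
D=np.load('d0.npz')
def chk(names):
    im=manip.read_camera('scene'); r=[o for o in manip.outline_of('scene','case_a') if o['p']>.2]
    for k,px in names.items():
        o=[o for o in r if abs(o['pixel'][0]-px)<14]
        if not o: print(k,'none'); continue
        m=o[0]['pixels']; x,f=fit([('scene',CASE,m.astype(np.float32),dil(D['scene_duct_0'])&~m)],(.62,(px-261.9)*.0033-.027,-.1)); y,g=fit([('scene',CASE,m.astype(np.float32),dil(D['scene_duct_0'])&~m)],x,True)
        print(k,x[:2].round(4),np.degrees(x[2]).round(1),round(f,3),'dz',y[:2].round(4),y[3].round(4))
E
python3 - <<'E'
from plan import *; from chk import chk
p,M,s=st(); print(p,M.round(3),np.round(s['joint_pos'],1),s['contact_force'],s['width'])
chk({'a':311,'b':262,'c':211})
E
```

```text
[ 0.59522483 -0.02915166  0.16609411] [[-0.818  0.036  0.574]
 [ 0.047  0.999  0.004]
 [-0.573  0.031 -0.819]] [ 24.9  14.8 -32.7 129.   73.2  10.7  13.3] [ 1.06970758 -0.88515688  0.1705274 ] 0.04421803059443316
a [0.6386 0.1372] -11.7 0.083 dz [0.5904 0.1529] -0.0441
b [ 0.6244 -0.023 ] -0.7 0.062 dz [ 0.624  -0.0229] -0.0
c [ 0.6112 -0.1881] -14.1 0.053 dz [ 0.6077 -0.1876] -0.003
```

```bash
python3 - <<'E'
import fk
from fk import *
nq=[[24.2,26.0,-33.6,125.9,105.9,15.4,-16.4],[22.5,23.2,-31.4,125.5,96.4,13.1,-7.9]]
npos=[[.6384,-.02647,.10346],[.6382,-.0266,.1231]]
nO=[[[-.817,.034,.576],[.047,.999,.009],[-.575,.034,-.818]],[[-.817,.034,.575],[.047,.999,.009],[-.574,.035,-.818]]]
fk.Q=np.vstack([Q[[0,3]],nq]);fk.P=np.vstack([P[[0,3]],npos]);fk.O=np.concatenate([O[[0,3]],nO])
A=np.load('fk.npy')
s=least_squares(fk.res,A[:9],args=(tuple(A[9:]),)); print(s.cost,s.x.round(4),np.abs(s.fun).max().round(4)); np.save('fk.npy',np.r_[s.x,A[9:]])
E
python3 - <<'E'
from sim import *
q0=np.array([24.9,14.8,-32.7,129,73.2,10.7,13.3]); p0,M0=fk(q0,a,sg); print(desc(p0,M0))
for V in([.45,-.25,.55],[.3,-.4,.6]):
  q1,p1,M1=solve(q0,np.array(V),M0,.22); print('via',desc(p1,M1),q1.round())
  out=[]
  for r in(.5,.7,.9,1.05):
   for ph in range(-110,1,15):
    for z in(.5,.7,.9,1.1):
      c=np.cos(np.radians(ph));s_=np.sin(np.radians(ph)); pt=np.array([r*c,r*s_,z])
      if np.abs(M1.T@(pt-p1)).max()>.5: continue
      q,p,M=solve(q1,pt,M1,.22); zz=M[:,2]; l=np.degrees(np.arccos(-zz[2]));az=np.degrees(np.arctan2(zz[1],zz[0]))
      out.append((l,az,r,ph,z,p.round(2),q.round(0)))
  for o in sorted(out,key=lambda o:abs(o[0]-39)+abs(o[1]+12.5))[:8]: print(*o)
E
```

```text
(array([ 0.619, -0.03 ,  0.154]), 'lean 35.0 az -4.2')
via (array([ 0.45, -0.25,  0.55]), 'lean 35.0 az -4.3') [-21. -19.  40. 102.  -0.  60. 109.]
37.61093970538783 -12.340438649404335 0.5 -65 0.9 [ 0.21 -0.44  0.89] [-50. -19.  83.  41.   1. 108. 125.]
40.18649359645334 -9.491775239111158 0.7 -50 0.9 [ 0.45 -0.53  0.89] [ 66.  28. -37.  14.  -4. 108. 121.]
42.3593642989345 -14.132456244647681 0.7 -65 0.9 [ 0.29 -0.62  0.88] [ 85.  30. -50.  14.  -2. 110. 131.]
38.20354090097934 -6.452639790373652 0.7 -35 0.9 [ 0.57 -0.4   0.89] [ 45.  26. -23.  14.  -6. 107. 111.]
37.11280436016496 -7.24588303892058 0.9 -50 0.7 [ 0.58 -0.68  0.7 ] [ 59.  43. -25.  14.  -7.  97. 128.]
46.47939641035589 -12.63549555890719 1.05 -35 0.7 [ 0.84 -0.59  0.68] [ 40.  46. -21.  14.  -1.  78. 116.]
35.02655184603873 -7.958833058381542 0.5 -80 0.7 [ 0.09 -0.49  0.7 ] [-16. -19.  83.  71. -13.  96. 153.]
38.6589775967082 -21.43655087518784 0.5 -80 0.9 [ 0.09 -0.47  0.88] [-32. -19.  83.  43.  -5. 108. 138.]
via (array([ 0.3, -0.4,  0.6]), 'lean 35.0 az -4.3') [-13. -19.  59.  91.  -9.  75. 135.]
37.60915226424
[... 266 characters left out ...]
] [ 56.  56. -22.  14.  -7.  84. 134.]
38.20282693399024 -6.455420661407581 0.7 -35 0.9 [ 0.57 -0.4   0.89] [ 45.  26. -21.  14.  -8. 107. 111.]
37.111837291615075 -7.2493020645781145 0.9 -50 0.7 [ 0.58 -0.68  0.7 ] [ 59.  43. -23.  14.  -9.  97. 129.]
35.02460983566403 -7.959151533967979 0.5 -80 0.7 [ 0.09 -0.49  0.7 ] [-16. -19.  83.  71. -13.  96. 153.]
38.657196615054374 -21.43783716930493 0.5 -80 0.9 [ 0.09 -0.47  0.88] [-32. -19.  83.  43.  -5. 108. 138.]
34.62110094961994 -7.284235800975812 0.5 -80 0.5 [ 0.09 -0.49  0.5 ] [ -7. -19.  83.  96. -14.  77. 167.]Traceback (most recent call last):
  File "<stdin>", line 8, in <module>
AttributeError: 'function' object has no attribute 'res'
```

>>> drive_tool(
  hand=[0,0,0,1,1,1,1,1,1,1],
  offset=[
    [0,0,-0.12],
    [0,0,-0.24],
    [-0.05,-0.08,-0.35],
    [-0.1,-0.18,-0.48],
    [-0.15,-0.3,-0.6],
    [-0.22,-0.42,-0.7],
    [-0.22,-0.43,-0.8],
    [-0.22,-0.43,-0.8],
    [-0.22,-0.43,-0.8],
    [-0.22,-0.43,-0.8],
  ],
  turn=[0,0,0,0,0,0,0,0,0,0],
)

```text
time_s: 16.1
tool_pos: [0.465, -0.2154, 0.4771]
orientation: [[-0.822, 0.041, 0.569], [0.05, 0.999, 0.001], [-0.568, 0.029, -0.823]]
contact_force: [0.1, 0.0, -0.2]
width: 0.0876
finger_force: 0.0
```

```bash
python3 - <<'E'
from plan import *; from chk import chk
np.set_printoptions(precision=3,suppress=True)
p,M,s=st(); print(p,M,np.round(s['joint_pos'],1),np.round(s['joint_vel']),s['contact_force'])
print(off([.18,-.68,.9]),off([.25,-.45,.78]))
chk({'a':311,'b':262,'c':211})
E
```

```text
[ 0.465 -0.215  0.477] [[-0.822  0.041  0.569]
 [ 0.05   0.999  0.001]
 [-0.568  0.029 -0.823]] [ 75.1 -13.3 -36.4 108.8 -34.1  57.2 137.1] [ 11.  -2.  32. -49.   8.  64.   8.] [ 0.103  0.032 -0.184]
[-0.059 -0.926 -1.021] [-0.014 -0.468 -0.743]
a [0.638 0.136] -10.5 0.064 dz [0.619 0.143] -0.0173
b [ 0.623 -0.023] -2.6 0.084 dz [ 0.623 -0.023] -0.0001
c [ 0.611 -0.187] -12.9 0.072 dz [ 0.571 -0.186] -0.0343
```

>>> drive_tool(
  hand=[1,1,1,1,1,1,1,1,1,1],
  offset=[
    [-0.06,-0.92,-1.0],
    [-0.06,-0.92,-1.0],
    [-0.06,-0.92,-1.0],
    [-0.06,-0.92,-1.0],
    [-0.06,-0.92,-1.0],
    [-0.06,-0.92,-1.0],
    [-0.06,-0.92,-1.0],
    [-0.06,-0.92,-1.0],
    [-0.06,-0.92,-1.0],
    [-0.06,-0.92,-1.0],
  ],
  turn=[0,0,0,0,0,0,0,0,0,0],
)

```text
time_s: 17.45
tool_pos: [0.2395, -0.5978, 0.7935]
orientation: [[-0.806, 0.058, 0.589], [0.054, 0.998, -0.023], [-0.589, 0.013, -0.808]]
contact_force: [2.9, 0.4, 0.1]
width: 0.0881
finger_force: 0.0
```

```bash
cat > t.py <<'E'
from fit import *
np.set_printoptions(precision=4,suppress=True)
D=np.load('d0.npz'); dil=lambda m:cv2.dilate(m.astype(np.uint8),np.ones((3,3)))>0
def look(names=('a','b','c'),cams=('scene','top')):
    px={'scene':{'a':311,'b':262,'c':211},'top':{'a':202,'b':261,'c':315}}
    x0={'a':(.639,.1362,-.17),'b':(.6293,-.0272,-.06),'c':(.6092,-.1885,-.25)}; M={}
    for n in cams:
        manip.read_camera(n)
        for o in manip.outline_of(n,'case_a'):
            for k in names:
                if abs(o['pixel'][0]-px[n][k])<14 and o['p']>.2: M.setdefault((n,k),o['pixels'])
    for k in names:
        ob=[(n,CASE,M[n,k].astype(np.float32),dil(D[n+'_duct_0'])&~M[n,k]) for n in cams if (n,k) in M]
        for o in (ob if len(ob)<2 else ob+[ob]):
            o=o if isinstance(o,list) else [o]; x,f=fit(o,x0[k]); print(k,[q[0] for q in o],x[:2],np.degrees(x[2]).round(1),round(f,3))
E
python3 - <<'E'
from plan import *; from t import look
np.set_printoptions(precision=3,suppress=True)
p,M,s=st(); print(p,M,np.round(s['joint_pos'],1),np.round(s['joint_vel']))
z=M[:,2]; print(np.degrees([np.arccos(-z[2]),np.arctan2(z[1],z[0])]),turn_for(-9.6),turn_for(-14.4))
look()
E
```

```text
[ 0.239 -0.598  0.793] [[-0.806  0.058  0.589]
 [ 0.054  0.998 -0.023]
 [-0.589  0.013 -0.808]] [ 97.5  25.8 -46.7  29.7 -11.2 109.7 138. ] [  51.   37. -128.  -50.   75.    9.  -26.]
[36.113 -2.267] turn 4.6 deg frac 0.0258, misfit 4.3 deg turn 8.6 deg frac 0.0476, misfit 7.1 deg
a ['scene'] [0.639 0.136] -10.5 0.072
a ['top'] [0.639 0.135] -9.3 0.03
a ['scene', 'top'] [0.639 0.136] -10.5 0.053
b ['scene'] [ 0.624 -0.023] -1.2 0.058
b ['top'] [ 0.629 -0.025] -3.9 0.045
b ['scene', 'top'] [ 0.626 -0.024] -2.5 0.061
c ['scene'] [ 0.611 -0.187] -14.9 0.037
```

>>> drive_tool(
  hand=[1,1,1,1,1,1,1,1,1,1],
  offset=[
    [-0.04,-0.17,-0.24],
    [-0.04,-0.17,-0.24],
    [-0.04,-0.17,-0.24],
    [-0.04,-0.17,-0.24],
    [-0.04,-0.17,-0.24],
    [-0.04,-0.17,-0.24],
    [-0.04,-0.17,-0.24],
    [-0.04,-0.17,-0.24],
    [-0.04,-0.17,-0.24],
    [-0.04,-0.17,-0.24],
  ],
  turn=[0,0,0,0,0,0,0,0,0,0],
)

```text
time_s: 18.9
tool_pos: [0.1855, -0.6661, 0.859]
orientation: [[-0.721, 0.196, 0.664], [0.068, 0.974, -0.214], [-0.689, -0.11, -0.716]]
contact_force: [-0.2, -0.4, -1.5]
width: 0.0879
finger_force: 0.0
```

```bash
cat >> plan.py <<'E'
def rep():
    np.set_printoptions(precision=3,suppress=True)
    p,M,s=st(); z=M[:,2]; print(p,M.tolist() if 0 else M,'q',np.round(s['joint_pos'],1),'v',np.round(s['joint_vel']),'f',np.array(s['contact_force']),'w',round(s['width'],4))
    print('lean,az',np.degrees([np.arccos(-z[2]),np.arctan2(z[1],z[0])]),'a',turn_for(-9.6),'c',turn_for(-14.4))
E
python3 -c "
from plan import *
rep()"
```

```text
[ 0.185 -0.666  0.859] [[-0.721  0.196  0.664]
 [ 0.068  0.974 -0.214]
 [-0.689 -0.11  -0.716]] q [ 90.   29.1 -11.6  14.7 -35.2 109.7 141.8] v [  33.    6. -163.    2.  113.   -0.  -17.] f [-0.202 -0.4   -1.532] w 0.0879
lean,az [ 44.253 -17.866] a turn 3.1 deg frac 0.0172, misfit -5.8 deg c turn 6.6 deg frac 0.0364, misfit -2.4 deg
```

>>> drive_tool(
  hand=[1,1,1,1,1,1,1,1,1,1],
  offset=[
    [0.03,0.16,0.12],
    [0.05,0.28,0.21],
    [0.07,0.4,0.3],
    [0.09,0.51,0.39],
    [0.1,0.61,0.46],
    [0.12,0.71,0.53],
    [0.13,0.81,0.61],
    [0.13,0.81,0.61],
    [0.13,0.81,0.61],
    [0.13,0.81,0.61],
  ],
  turn=[0,0.036,0.036,0.036,0.036,0.036,0.036,0.036,0.036,0.036],
)

```text
time_s: 20.15
tool_pos: [0.4255, -0.3124, 0.5555]
orientation: [[-0.689, 0.235, 0.685], [0.153, 0.972, -0.18], [-0.708, -0.019, -0.706]]
contact_force: [-0.9, -1.0, 0.9]
width: 0.088
finger_force: 0.0
```

```bash
python3 -c "
from plan import *
rep()
print(off([.47,-.22,.42]),off(grasp('c',.13)),off(grasp('c',.05)),grasp('c',.13))"
```

```text
[ 0.426 -0.312  0.556] [[-0.689  0.235  0.685]
 [ 0.153  0.972 -0.18 ]
 [-0.708 -0.019 -0.706]] q [ 87.1 -17.3 -32.  106.9 -43.6  56.5 144.7] v [ 1.  2.  4. -5.  1.  0.  1.] f [-0.878 -1.041  0.929] w 0.088
lean,az [ 45.12  -14.709] a turn -2.1 deg frac -0.0115, misfit -3.6 deg c turn 1.3 deg frac 0.0074, misfit -0.2 deg
[0.159 0.206 0.219] [0.403 0.344 0.601] [0.403 0.344 0.761] [ 0.533 -0.169  0.197]
```

>>> drive_tool(
  hand=[0.6,0.6,0.6,0.6,0.6,0.6,0.6,0.6,0.6,0.6],
  offset=[
    [0.08,0.1,0.11],
    [0.16,0.2,0.22],
    [0.24,0.26,0.33],
    [0.32,0.31,0.42],
    [0.39,0.34,0.5],
    [0.403,0.344,0.58],
    [0.403,0.344,0.6],
    [0.403,0.344,0.6],
    [0.403,0.344,0.6],
    [0.403,0.344,0.6],
  ],
  turn=[0.007,0.007,0.007,0.007,0.007,0.007,0.007,0.007,0.007,0.007],
)

```text
time_s: 21.4
tool_pos: [0.4975, -0.1839, 0.2598]
orientation: [[-0.699, 0.25, 0.67], [0.182, 0.968, -0.171], [-0.691, 0.003, -0.723]]
contact_force: [0.1, 0.5, -0.4]
width: 0.0702
finger_force: 0.0
```

```bash
python3 -c "
from plan import *
rep()
print(off(grasp('c',.05)),off(grasp('c')),grasp('c'))"
```

```text
[ 0.498 -0.184  0.26 ] [[-0.699  0.25   0.67 ]
 [ 0.182  0.968 -0.171]
 [-0.691  0.003 -0.723]] q [102.6  -5.9 -80.5 135.  -78.2   9.8 169.4] v [-26.   2.   1.   5.   0.  -1.  -0.] f [ 0.112  0.459 -0.428] w 0.0702
lean,az [ 43.715 -14.286] a turn -3.6 deg frac -0.0201, misfit -3.2 deg c turn -0.1 deg frac -0.0008, misfit 0.1 deg
[0.037 0.046 0.293] [0.037 0.046 0.393] [ 0.622 -0.192  0.105]
```

```bash
cat > fk2.py <<'E'
import importlib, numpy as np
m=importlib.import_module('fk'); 
from scipy.optimize import least_squares
nq=[[24.2,26.0,-33.6,125.9,105.9,15.4,-16.4],[22.5,23.2,-31.4,125.5,96.4,13.1,-7.9],[87.1,-17.3,-32,106.9,-43.6,56.5,144.7]]
npos=[[.6384,-.02647,.10346],[.6382,-.0266,.1231],[.4255,-.3124,.5555]]
nO=[[[-.817,.034,.576],[.047,.999,.009],[-.575,.034,-.818]],[[-.817,.034,.575],[.047,.999,.009],[-.574,.035,-.818]],[[-.689,.235,.685],[.153,.972,-.18],[-.708,-.019,-.706]]]
m.Q=np.vstack([m.Q[[0,3]],nq]);m.P=np.vstack([m.P[[0,3]],npos]);m.O=np.concatenate([m.O[[0,3]],nO])
best=None
import itertools
for sg in itertools.product((1,-1),repeat=4):
  for c0 in(0,1.57,3.1,-1.57):
    for c7 in(0,1.57,3.1,-1.57):
      s=least_squares(m.res,[c0,.28,.4,.4,.3,c7,0,0,0],args=(sg,))
      if best is None or s.cost<best[0]: best=(s.cost,sg,s.x,np.abs(s.fun).max())
print(best)
# add y offsets
np.save('fk.npy',np.r_[best[2],best[1]])
r=m.res(best[2],best[1]).reshape(-1,12); print(r[:,:3].round(4)/5); print(np.abs(r[:,3:]).max(1).round(3))
E
python3 fk2.py
```

```text
(np.float64(0.016495944933836187), (-1, -1, -1, -1), array([-7.86372599e-02,  2.38437337e-01,  5.72519229e-01,  4.90203298e-01,
        3.04548950e-01,  1.50517866e+00, -1.42506462e-02,  7.09394014e-04,
        4.22974257e-03]), np.float64(0.05973108610867528))
[[-6.580e-03  1.184e-02  7.460e-03]
 [-7.740e-03  5.000e-04 -2.180e-03]
 [-6.000e-05 -1.620e-03  2.840e-03]
 [-2.500e-03  9.000e-04  1.260e-03]
 [ 1.194e-02 -1.520e-03 -9.360e-03]]
[0.012 0.045 0.046 0.045 0.053]
```

```bash
cat > fk3.py <<'E'
import numpy as np
from scipy.optimize import least_squares
from scipy.spatial.transform import Rotation as R
Q=np.array([[-79.6473,27.3747,1.2812,89.1772,-.6597,63.5577,-4.7634],[-39.2066,28.1457,69.9926,46.9833,-38.1262,84.4722,86.0501],[24.2,26.0,-33.6,125.9,105.9,15.4,-16.4],[22.5,23.2,-31.4,125.5,96.4,13.1,-7.9],[87.1,-17.3,-32,106.9,-43.6,56.5,144.7]])
P=np.array([[.1921,.6465,.2217],[.8013,.0262,.733],[.6384,-.02647,.10346],[.6382,-.0266,.1231],[.4255,-.3124,.5555]])
O=np.array([[[-.9586,.2848,-.0004],[.2848,.9586,-.0017],[-.0001,-.0018,-1]],[[-.7904,.2062,.5768],[.2584,.966,.0087],[-.5554,.156,-.8168]],[[-.817,.034,.576],[.047,.999,.009],[-.575,.034,-.818]],[[-.817,.034,.575],[.047,.999,.009],[-.574,.035,-.818]],[[-.689,.235,.685],[.153,.972,-.18],[-.708,-.019,-.706]]])
def fk(q,a,_=None):
    q=np.radians(q)*[-1,1,-1,1,-1,1,-1]+a[:7]
    Z=lambda t:R.from_euler('z',t).as_matrix(); Y=lambda t:R.from_euler('y',t).as_matrix()
    M=Z(q[0])@Y(q[1])@Z(q[2]); p=np.array([0,0,a[7]])+M@[a[11],a[12],a[8]]
    M=M@Y(q[3])@Z(q[4]); p=p+M@[a[13],0,a[9]]
    M=M@Y(q[5])@Z(q[6]); return p+M@[0,0,a[10]],M
def res(a):
    r=[]
    for q,p,o in zip(Q,P,O):
        x,M=fk(q,a); r+=list((x-p)*5)+list((M-o).ravel())
    return np.r_[r,.02*a[:7]*[0,1,1,1,1,1,0],.1*a[11:14]]
if __name__=='__main__':
    s=least_squares(res,[-.08,0,0,0,0,0,1.5,.27,.56,.49,.33,0,0,0]); a=s.x
    print(np.degrees(a[:7]).round(2),a[7:].round(4),np.abs(s.fun).max())
    r=s.fun[:60].reshape(-1,12); print(np.abs(r[:,:3]).max(1)/5,np.abs(r[:,3:]).max(1)); np.save('fk3.npy',a)
E
python3 fk3.py
```

```text
[-3.67  0.49  1.64  0.84  0.4  -0.89 87.53] [ 0.2572  0.5809  0.4757  0.3321 -0.0143 -0.0378 -0.0023] 0.037338940594086045
[0.00388505 0.00746779 0.00294144 0.0004173  0.00514074] [0.02061492 0.01262214 0.0179793  0.01709642 0.02294154]
```

```bash
cat > sim3.py <<'E'
from fk3 import *
a=np.load('fk3.npy')
lo=np.array([-169.35,-19.33,-80.79,13.8,-78.32,9.67,-169.56]);hi=np.array([169.35,120.38,83.38,139.57,258.32,109.79,169.56])
def solve(q,pt,Rt,w=.22,reg=1e-3,full=False):
    def f(x):
        p,M=fk(x,a); return np.r_[p-pt,w*R.from_matrix(Rt@M.T).as_rotvec(),reg*np.radians(x-q)]
    s=least_squares(f,np.clip(q,lo+.1,hi-.1),bounds=(lo,hi),x_scale=10.,max_nfev=60); p,M=fk(s.x,a); return s.x,p,M
def la(M): z=M[:,2]; return np.degrees([np.arccos(-z[2]),np.arctan2(z[1],z[0])]).round(1)
def path(q,M,pts,n=8):
    p,_=fk(q,a)
    for t in pts:
        p0=p.copy()
        for i in range(n):
            q,p,M2=solve(q,p0+(np.array(t)-p0)*(i+1)/n,M)
        M=M2; print('  ',p.round(3),la(M),q.round(0))
    return q,p,M
E
python3 - <<'E'
from sim3 import *
rng=np.random.default_rng(0)
def ori(lean,az):
    l,z=np.radians([lean,az]); zz=np.array([np.sin(l)*np.cos(z),np.sin(l)*np.sin(z),-np.cos(l)]); y=np.array([-np.sin(z),np.cos(z),0]); return np.c_[np.cross(y,zz),y,zz]
for nm,G,az in(('c',(.6092,-.1885,.119),-14.4),('a',(.639,.1362,.119),-9.6)):
  for L in(36,40,44):
    for flip in(1,-1):
      M=ori(L,az)@np.diag([flip,flip,1]); S=[]
      for i in range(40):
        q,p,m=solve(rng.uniform(lo,hi),np.array(G)+.019*M[:,2],M,reg=0)
        e=np.linalg.norm(p-G-.019*M[:,2])+np.linalg.norm(m-M); mg=np.minimum(q-lo,hi-q).min()
        if e<2e-3 and mg>3 and not any(np.abs(q-s).max()<25 for s in S): S.append(q)
      print(nm,L,flip,[s.round().astype(int).tolist() for s in S[:5]])
E
```

```text
c 36 1 [[64, 45, -74, 126, 103, 45, -1], [-8, 26, 24, 126, 226, 13, -142], [29, 25, -22, 126, 126, 13, -35]]
c 36 -1 [[-18, 30, 38, 126, 239, 20, 23], [34, 26, -28, 126, 120, 15, 152], [-34, 44, 64, 126, 248, 39, 6]]
c 40 1 [[36, 27, -30, 129, 137, 20, -44], [56, 36, -59, 129, 117, 34, -18], [-18, 31, 37, 129, 223, 24, -142], [14, 24, -3, 129, 171, 16, -83]]
c 40 -1 [[53, 33, -54, 129, 119, 30, 158], [-13, 28, 30, 129, 216, 21, 46], [26, 25, -19, 129, 150, 17, 121], [-32, 42, 60, 129, 236, 38, 18]]
c 44 1 [[46, 31, -44, 131, 137, 30, -42], [-15, 30, 34, 131, 209, 28, -128], [7, 26, 5, 131, 182, 23, -95], [66, 51, -78, 131, 119, 53, -11], [-33, 44, 61, 131, 228, 43, -156]]
c 44 -1 [[2, 26, 12, 131, 189, 23, 77], [-26, 36, 48, 131, 220, 35, 37], [-38, 59, 76, 131, 233, 60, 10], [56, 37, -59, 131, 127, 37, 152], [31, 27, -25, 131, 153, 25, 119]]
a 36 1 [[-25, 26, -2, 122, 93, 22, -33], [24, 46, -72, 122, 98, 64, -23], [1, 29, -36, 122, 94, 37, -29]]
a 36 -1 [[3, 30, -38, 122, 94, 39, 151], [-39, 27, 16, 122, 94, 13, 143], [25, 50, -76, 122, 99, 68, 158], [-18, 26, -11, 122, 93, 25, 148]]
a 40 1 [[-72, 48, 64, 125, 242, 20, 163], [-17, 27, -14, 125, 104, 30, -44], [5, 32, -42, 125, 102, 44, -36], [-48, 30, 26, 125, 122, 13, -68], [24, 49, -75, 125, 104, 70, -27]]
a 40 -1 [[3, 31, -40, 125, 103, 43, 143], [-28, 27, 0, 125, 107, 24, 132], [-73, 48, 65, 125, 242, 21, -18]]
a 44 1 [[-39, 28, 13, 127, 123, 24, -67], [7, 34, -46, 127, 109, 51, -42], [-67, 40, 51, 126, 191, 14, -144], [24, 53, -77, 127, 110, 77, -29]]
a 44 -1 [[-48, 30, 24, 127, 131, 20, 103], [-77, 58, 74, 127, 236, 31, -19], [4, 33, -43, 127, 109, 49, 137], [-70, 43, 56, 127, 207, 16, 17], [-28, 27, -1, 127, 117, 29, 121]]
```

```bash
python3 - <<'E' 2>&1 | tail -40
from sim3 import *
q0=np.array([87.1,-17.3,-32,106.9,-43.6,56.5,144.7]); M0=fk(q0,a)[1]
qc=np.array([102.6,-5.9,-80.5,135,-78.2,9.8,169.4]); Mc=fk(qc,a)[1]
G=np.array([.6092,-.1885,.119])
print('repro'); path(q0,M0,[(.47,-.22,.42),(.53,-.17,.2)])
for nm,pts in {'y+':[(.43,-.31,.55),(.5,.1,.6),(.45,.25,.55),(.45,0,.5),(.5,-.15,.3)],
 'far':[(.43,-.31,.55),(.75,-.3,.6),(.8,0,.6),(.6,.1,.5),(.5,-.1,.4),(.5,-.16,.28)],
 'back':[(.43,-.31,.55),(.6,.3,.6),(.6,0,.5),(.5,-.15,.3)]}.items():
    print(nm); q,p,M=path(qc,Mc,pts); path(q,M,[G+.019*M[:,2]-.05*M[:,2],G+.019*M[:,2]])
E
```

```text
repro
   [ 0.47 -0.22  0.42] [ 44.6 -16.8] [ 75. -19. -38. 124. -47.  36. 141.]
   [ 0.496 -0.163  0.243] [ 41.3 -10.8] [ 98.  -5. -81. 137. -78.  10. 168.]
y+
   [ 0.43 -0.31  0.55] [ 42.9 -17.1] [ 95. -19. -37. 106. -45.  59. 144.]
   [0.5 0.1 0.6] [ 42.9 -17.1] [-18. -14. -14. 100.  30.  65.  35.]
   [0.45 0.25 0.55] [ 42.9 -17.1] [-23.  -8. -32. 101.  38.  73.  11.]
   [0.461 0.004 0.499] [ 40.4 -21.4] [-21. -19.  -3. 114.  31.  57.  38.]
   [ 0.5  -0.15  0.3 ] [ 40.4 -21.4] [-13.  -7.  16. 132.  40.  19.  43.]
   [ 0.59  -0.181  0.143] [ 40.4 -21.4] [ 24.  19. -20. 132. 126.  19. -41.]
   [ 0.621 -0.193  0.105] [ 40.4 -21.4] [ 26.  26. -23. 129. 131.  23. -44.]
far
   [ 0.43 -0.31  0.55] [ 42.9 -17.1] [ 95. -19. -37. 106. -45.  59. 144.]
   [ 0.75 -0.3   0.6 ] [ 42.9 -17.1] [ 61.  17. -61.  76.  27.  54.  74.]
   [ 0.8 -0.   0.6] [ 42.9 -17.1] [ 28.  17. -57.  75.  46.  64.  42.]
   [0.6 0.1 0.5] [ 42.9 -17.1] [ 32.  -7. -57. 104.  30.  49.  35.]
   [ 0.5 -0.1  0.4] [ 42.9 -17.1] [ 23. -16. -19. 125.   8.  27.  71.]
   [ 0.5  -0.16  0.28] [ 42.9 -17.1] [-11.  -6.  19. 135.  44.  10.  42.]
   [ 0.513 -0.159  0.23 ] [ 42.5 -17.2] [-89. -19.  83. 137.  92.  28.  -4.]
   [ 0.513 -0.159  0.23 ] [ 42.3 -17.2] [-89. -19.  83. 137.  91.  28.  -3.]
back
   [ 0.43 -0.31  0.55] [ 42.9 -17.1] [ 95. -19. -37. 106. -45.  59. 144.]
   [0.6 0.3 0.6] [ 42.9 -17.1] [ -7.   9. -51.  82.  49.  81.  13.]
   [0.6 0.  0.5] [ 42.9 -17.1] [ 12.  -8. -25. 107.  25.  44.  47.]
   [ 0.5  -0.15  0.3 ] [ 42.9 -17.1] [ 16.  -7.  -8. 134.  22.  11.  62.]
   [ 0.513 -0.159  0.23 ] [ 42.5 -17.2] [-88. -19.  83. 137.  92.  28.  -4.]
   [ 0.513 -0.159  0.23 ] [ 42.3 -17.2] [-89. -19.  83. 137.  91.  28.  -3.]
```

```bash
python3 - <<'E' 2>&1
from sim3 import *
qc=np.array([102.6,-5.9,-80.5,135,-78.2,9.8,169.4]); Mc=fk(qc,a)[1]
G=np.array([.6092,-.1885,.119]);Ga=np.array([.639,.1362,.119])
for nm,pts,g in [('A',[(.43,-.31,.55),(.55,.1,.6),(.52,.0,.5),(.52,-.12,.36)],G),
 ('B',[(.5,-.2,.55),(.55,.15,.6),(.53,.0,.5),(.54,-.14,.33)],G),
 ('C',[(.5,-.2,.55),(.52,.2,.57),(.54,.1,.38)],Ga),('D',[(.5,-.25,.55),(.5,.25,.57),(.52,.0,.5),(.53,-.12,.36)],G)]:
    print(nm); q,p,M=path(qc,Mc,pts); path(q,M,[g+.019*M[:,2]-.07*M[:,2],g+.019*M[:,2]])
E
```

```text
A
   [ 0.43 -0.31  0.55] [ 42.9 -17.1] [ 95. -19. -37. 106. -45.  59. 144.]
   [0.55 0.1  0.6 ] [ 42.9 -17.1] [ 13. -12. -37.  97.  23.  60.  43.]
   [0.52 0.   0.5 ] [ 42.9 -17.1] [ 13. -17. -24. 113.  18.  44.  53.]
   [ 0.52 -0.12  0.36] [ 42.9 -17.1] [ 15. -10. -12. 127.  18.  21.  63.]
   [ 0.576 -0.178  0.156] [ 42.9 -17.1] [ 56.  23. -57. 134. 120.  28. -29.]
   [ 0.622 -0.192  0.105] [ 42.9 -17.1] [ 52.  34. -54. 131. 125.  36. -29.]
B
   [ 0.5  -0.2   0.55] [ 42.9 -17.1] [ 68. -19. -34. 107. -29.  49. 117.]
   [0.55 0.15 0.6 ] [ 42.9 -17.1] [ 43. -18. -61.  95.  11.  58.  50.]
   [0.53 0.   0.5 ] [ 42.9 -17.1] [ 35. -19. -39. 112.   5.  42.  65.]
   [ 0.54 -0.14  0.33] [ 42.9 -17.1] [ 40.  -7. -32. 128.  11.  15.  71.]
   [ 0.576 -0.178  0.156] [ 42.9 -17.1] [ 57.  24. -58. 134. 119.  29. -28.]
   [ 0.622 -0.192  0.105] [ 42.9 -17.1] [ 52.  35. -55. 131. 125.  36. -28.]
C
   [ 0.5  -0.2   0.55] [ 42.9 -17.1] [ 68. -19. -34. 107. -29.  49. 117.]
   [0.52 0.2  0.57] [ 42.9 -17.1] [ 30. -15. -62.  98.  21.  61.  34.]
   [0.54 0.1  0.38] [ 42.9 -17.1] [ 38. -12. -63. 121.  33.  35.  24.]
   [0.606 0.146 0.156] [ 42.9 -17.1] [ 11.  31. -61. 127.  94.  61. -37.]
   [0.651 0.132 0.105] [ 42.9 -17.1] [ 11.  39. -56. 124. 102.  62. -38.]
D
   [ 0.5  -0.25  0.55] [ 42.9 -17.1] [ 88. -19. -44. 105. -40.  53. 131.]
   [0.5  0.25 0.57] [ 42.9 -17.1] [ 21. -10. -65.  96.  31.  68.  22.]
   [0.52 0.   0.5 ] [ 42.9 -17.1] [ 15. -17. -26. 113.  16.  44.  54.]
   [ 0.53 -0.12  0.36] [ 42.9 -17.1] [ 18.  -9. -15. 127.  18.  21.  63.]
   [ 0.576 -0.178  0.156] [ 42.9 -17.1] [ 52.  22. -52. 134. 123.  26. -32.]
   [ 0.622 -0.192  0.105] [ 42.9 -17.1] [ 49.  32. -50. 131. 128.  34. -32.]
```

>>> drive_tool(
  hand=[0.6,0.6,0.6,0.6,0.6,0.6,0.6,0.6,0.6,0.6],
  offset=[
    [-0.08,-0.01,-0.08],
    [-0.17,-0.02,-0.17],
    [-0.26,-0.03,-0.26],
    [-0.34,-0.04,-0.35],
    [-0.38,0.04,-0.4],
    [-0.4,0.16,-0.43],
    [-0.41,0.28,-0.45],
    [-0.42,0.39,-0.48],
    [-0.43,0.49,-0.5],
    [-0.44,0.58,-0.52],
  ],
  turn=[0,0,0,0,0,0,0,0,0,0],
)

```text
time_s: 22.65
tool_pos: [0.5367, 0.0425, 0.5831]
orientation: [[-0.7, 0.242, 0.672], [0.179, 0.97, -0.164], [-0.692, 0.006, -0.722]]
contact_force: [1.6, -1.0, 0.7]
width: 0.0702
finger_force: 0.0
```

```bash
python3 -c "
from plan import *
rep()
for w in [(.52,0,.5),(.53,-.12,.36),grasp('c',.07)]: print(off(w))"
```

```text
[0.537 0.042 0.583] [[-0.7    0.242  0.672]
 [ 0.179  0.97  -0.164]
 [-0.692  0.006 -0.722]] q [ 23.8 -17.1 -35.9 102.1  11.5  52.8  57.7] v [ 15.  14. -70. -34.  32.  29. -67.] f [ 1.608 -0.997  0.744] w 0.0702
lean,az [ 43.762 -13.687] a turn -3.4 deg frac -0.0191, misfit -2.8 deg c turn 0.0 deg frac 0.0002, misfit 0.5 deg
[ 0.123 -0.092  0.111]
[ 0.26  -0.321  0.366]
[ 0.458 -0.418  0.741]
```

>>> drive_tool(
  hand=[0.4,0.4,0.4,0.4,0.4,0.4,0.4,0.4,0.4,0.4],
  offset=[
    [0.11,-0.08,0.1],
    [0.17,-0.16,0.19],
    [0.22,-0.24,0.28],
    [0.26,-0.32,0.37],
    [0.32,-0.35,0.45],
    [0.38,-0.38,0.54],
    [0.43,-0.4,0.63],
    [0.458,-0.418,0.7],
    [0.458,-0.418,0.74],
    [0.458,-0.418,0.74],
  ],
  turn=[0,0,0,0,0,0,0,0,0,0],
)

```text
time_s: 23.9
tool_pos: [0.544, -0.1784, 0.2884]
orientation: [[-0.674, 0.272, 0.687], [0.191, 0.962, -0.193], [-0.713, 0.001, -0.701]]
contact_force: [0.4, -0.1, 0.7]
width: 0.0612
finger_force: 0.0
```

```bash
python3 -c "
from plan import *
rep()
print(off(grasp('c',.07)),off(grasp('c')),grasp('c'))"
```

```text
[ 0.544 -0.178  0.288] [[-0.674  0.272  0.687]
 [ 0.191  0.962 -0.193]
 [-0.713  0.001 -0.701]] q [-34.9  -9.   41.4 135.7  64.6  12.1  23.4] v [-95. -10.  97.   4.  69.   5. -56.] f [ 0.428 -0.128  0.683] w 0.0612
lean,az [ 45.506 -15.684] a turn -4.4 deg frac -0.0243, misfit -4.3 deg c turn -1.0 deg frac -0.0056, misfit -0.9 deg
[0.15  0.015 0.229] [0.15  0.015 0.369] [ 0.622 -0.192  0.106]
```

```bash
python3 - <<'E' 2>&1
from sim3 import *
qc=np.array([-34.9,-9,41.4,135.7,64.6,12.1,23.4]); p0,Mc=fk(qc,a); print(p0,la(Mc))
G=np.array([.6092,-.1885,.119]); z=Mc[:,2]
for nm,pts in [('direct',[G-.051*z]),('lat',[(.57,-.19,.26),G-.051*z]),('up',[(.56,-.12,.36),(.57,-.17,.26),G-.051*z]),('upfar',[(.56,-.05,.45),(.55,-.13,.33),(.57,-.17,.24),G-.051*z]),('y',[(.57,-.1,.35),(.57,-.14,.27),G-.051*z])]:
    print(nm); q,p,M=path(qc,Mc,pts); path(q,M,[G+.019*M[:,2]])
E
```

```text
[ 0.49703591 -0.16991632  0.28786114] [ 44.9 -17.1]
direct
   [ 0.512 -0.159  0.23 ] [ 43.4 -17.1] [-89. -19.  83. 138.  95.  29.  -7.]
   [ 0.514 -0.159  0.231] [ 42.6 -17.2] [-89. -19.  83. 137.  92.  28.  -4.]
lat
   [ 0.554 -0.184  0.276] [ 45.2 -17.4] [-86. -19.  83. 131.  86.  27.   6.]
   [ 0.512 -0.159  0.23 ] [ 43.6 -17.3] [-89. -19.  83. 138.  96.  29.  -8.]
   [ 0.514 -0.159  0.231] [ 42.7 -17.2] [-89. -19.  83. 137.  92.  28.  -4.]
up
   [ 0.56 -0.12  0.36] [ 44.9 -17.1] [-45.  -9.  40. 125.  49.  25.  33.]
   [ 0.57 -0.17  0.26] [ 44.9 -17.1] [ 57.   6. -52. 131.  92.  11.  -6.]
   [ 0.575 -0.178  0.155] [ 44.9 -17.1] [ 59.  25. -61. 136. 124.  33. -31.]
   [ 0.622 -0.192  0.106] [ 44.9 -17.1] [ 53.  36. -57. 132. 128.  40. -30.]
upfar
   [ 0.56 -0.05  0.45] [ 44.9 -17.1] [-47. -13.  29. 117.  45.  42.  32.]
   [ 0.55 -0.13  0.33] [ 44.9 -17.1] [-41.  -7.  40. 129.  53.  19.  30.]
   [ 0.57 -0.17  0.24] [ 44.9 -17.1] [ 67.  11. -66. 132. 102.  18. -14.]
   [ 0.575 -0.178  0.155] [ 44.9 -17.1] [ 62.  28. -67. 136. 120.  36. -27.]
   [ 0.622 -0.192  0.106] [ 44.9 -17.1] [ 57.  39. -62. 132. 126.  43. -26.]
y
   [ 0.57 -0.1   0.35] [ 44.9 -17.1] [-43.  -7.  37. 125.  51.  24.  29.]
   [ 0.57 -0.14  0.27] [ 44.9 -17.1] [ 16.   2. -13. 131.  82.  10.   0.]
   [ 0.575 -0.178  0.155] [ 44.9 -17.1] [ 37.  18. -33. 136. 141.  24. -53.]
   [ 0.622 -0.192  0.106] [ 44.9 -17.1] [ 35.  28. -32. 132. 144.  29. -52.]
```

```bash
python3 - <<'E' 2>&1
from sim3 import *
qc=np.array([-34.9,-9,41.4,135.7,64.6,12.1,23.4]); p0,Mc=fk(qc,a)
G=np.array([.639,.1362,.119]); z=Mc[:,2]
for nm,pts in [('1',[(.54,-.05,.42),(.55,.15,.5),(.55,.15,.36)]),('2',[(.54,-.1,.45),(.52,.2,.57),(.54,.17,.36)]),('3',[(.54,-.1,.45),(.65,.25,.55),(.55,.17,.36)])]:
    print(nm); q,p,M=path(qc,Mc,pts); path(q,M,[G-.08*M[:,2],G+.019*M[:,2],G-.13*z,(.51,.06,.24),(.51,-.06,.24),(.5,-.15,.23),np.array([.6092,-.1885,.119])-.05*z,np.array([.6092,-.1885,.119])+.019*z])
E
```

```text
1
   [ 0.54 -0.05  0.42] [ 44.9 -17.1] [-46. -14.  27. 122.  48.  40.  27.]
   [0.55 0.15 0.5 ] [ 44.9 -17.1] [-53.  -7.  11. 107.  45.  60.  15.]
   [0.55 0.15 0.36] [ 44.9 -17.1] [-52.  -1.  11. 120.  56.  46.  -2.]
   [0.585 0.153 0.176] [ 44.9 -17.1] [-50.  18.  14. 129.  88.  31. -42.]
   [0.652 0.132 0.106] [ 44.9 -17.1] [-42.  29.  13. 125. 107.  28. -59.]
   [0.551 0.163 0.211] [ 44.9 -17.1] [-52.  13.  11. 130.  78.  36. -34.]
   [0.51 0.06 0.24] [ 44.9 -17.1] [-47.   1.  15. 137.  80.  32. -26.]
   [ 0.51 -0.06  0.24] [ 44.7 -17.1] [-36.  -2.  25. 140.  93.  19. -23.]
   [ 0.501 -0.15   0.23 ] [ 44.2 -17.2] [ 86.   1. -80. 140. 122.  10. -38.]
   [ 0.575 -0.178  0.154] [ 44.2 -17.2] [ 62.  28. -66. 135. 119.  35. -26.]
   [ 0.622 -0.192  0.106] [ 44.2 -17.2] [ 56.  38. -61. 131. 125.  42. -25.]
2
   [ 0.54 -0.1   0.45] [ 44.9 -17.1] [-47. -17.  33. 119.  45.  42.  37.]
   [0.52 0.2  0.57] [ 44.9 -17.1] [-56.  -7.   6.  99.  44.  71.  15.]
   [0.54 0.17 0.36] [ 44.9 -17.1] [-53.  -1.   8. 120.  55.  49.  -4.]
   [0.585 0.153 0.176] [ 44.9 -17.1] [-49.  18.  13. 129.  88.  32
[... 647 characters left out ...]
   7.  16.  88.  40.  63.  21.]
   [0.55 0.17 0.36] [ 44.9 -17.1] [-59.   0.  16. 119.  55.  48.  -4.]
   [0.585 0.153 0.176] [ 44.9 -17.1] [-55.  19.  20. 129.  87.  29. -42.]
   [0.652 0.132 0.106] [ 44.9 -17.1] [-45.  30.  17. 125. 109.  26. -61.]
   [0.551 0.163 0.211] [ 44.9 -17.1] [-57.  13.  17. 130.  77.  35. -33.]
   [0.51 0.06 0.24] [ 44.9 -17.1] [-53.   1.  21. 137.  80.  32. -26.]
   [ 0.51 -0.06  0.24] [ 44.7 -17.1] [-42.  -2.  31. 140.  93.  20. -23.]
   [ 0.501 -0.15   0.23 ] [ 44.2 -17.2] [ 86.   1. -80. 140. 122.  10. -38.]
   [ 0.575 -0.178  0.154] [ 44.2 -17.2] [ 61.  28. -65. 135. 119.  35. -26.]
   [ 0.622 -0.192  0.106] [ 44.2 -17.2] [ 56.  38. -61. 131. 125.  41. -25.]
```

>>> drive_tool(
  hand=[0.4,0.4,0.4,0.4,0.4,0.4,0.4,0.4,0.4,0.4],
  offset=[
    [-0.05,0.08,-0.08],
    [-0.09,0.16,-0.16],
    [-0.134,0.244,-0.24],
    [-0.11,0.37,-0.26],
    [-0.09,0.5,-0.28],
    [-0.075,0.615,-0.3],
    [0.0,0.63,-0.21],
    [0.08,0.64,-0.13],
    [0.16,0.65,-0.04],
    [0.234,0.656,0.045],
  ],
  turn=[0,0,-0.024,-0.024,-0.024,-0.024,-0.024,-0.024,-0.024,-0.024],
)

```text
time_s: 25.15
tool_pos: [0.5694, 0.1563, 0.1889]
orientation: [[-0.692, 0.219, 0.688], [0.117, 0.974, -0.192], [-0.713, -0.052, -0.7]]
contact_force: [0.7, 0.6, 0.8]
width: 0.0616
finger_force: 0.0
```

```bash
python3 -c "
from plan import *
rep()
print(off(grasp('a',.06)),off(grasp('a')),grasp('a'))"
```

```text
[0.569 0.156 0.189] [[-0.692  0.219  0.688]
 [ 0.117  0.974 -0.192]
 [-0.713 -0.052 -0.7  ]] q [-42.3  14.    0.4 131.5  82.4  37.4 -34. ] v [  -3.   52.    6.   16.   86.  -18. -107.] f [0.705 0.641 0.828] w 0.0616
lean,az [ 45.613 -15.593] a turn 0.0 deg frac 0.0000, misfit -4.3 deg c turn 3.4 deg frac 0.0187, misfit -0.9 deg
[-0.001 -0.001  0.119] [-0.001 -0.001  0.239] [0.652 0.133 0.106]
```

>>> drive_tool(
  hand=[0,0,0,0,0,-1,-1,-1,-1,-1],
  offset=[
    [0,0,0.05],
    [0,0,0.11],
    [0,0,0.16],
    [0,0,0.21],
    [0,-0.001,0.238],
    [0,-0.001,0.238],
    [0,-0.001,0.238],
    [0,-0.001,0.238],
    [0,-0.001,0.238],
    [0,-0.001,0.238],
  ],
  turn=[0,0,0,0,0,0,0,0,0,0],
  force=30,
)

```text
time_s: 26.4
tool_pos: [0.6504, 0.1357, 0.1078]
orientation: [[-0.692, 0.214, 0.689], [0.114, 0.975, -0.189], [-0.713, -0.052, -0.699]]
contact_force: [-4.5, -1.3, 7.4]
width: 0.0143
finger_force: 29.7
```

```bash
python3 -c "
from plan import *
rep(); print(grasp('a'),st()[2]['finger_force'])
p,M,s=st(); print(M.T@[0,0,.022]/.5)"
```

```text
[0.65  0.136 0.108] [[-0.692  0.214  0.689]
 [ 0.114  0.975 -0.189]
 [-0.713 -0.052 -0.699]] q [-35.6  27.7   3.  126.4 102.8  32.  -49.8] v [ 0. -0.  0.  0. -0.  0.  0.] f [-4.543 -1.346  7.356] w 0.0143
lean,az [ 45.638 -15.333] a turn 0.2 deg frac 0.0010, misfit -4.1 deg c turn 3.5 deg frac 0.0197, misfit -0.7 deg
[0.652 0.133 0.106] 29.743370711803436
[-0.031 -0.002 -0.031]
```

>>> drive_tool(
  hand=[-1,-1,-1,-1,-1,-1,-1,-1,-1,-1],
  offset=[
    [-0.005,0,-0.005],
    [-0.011,0,-0.011],
    [-0.017,-0.001,-0.017],
    [-0.023,-0.001,-0.023],
    [-0.028,-0.002,-0.028],
    [-0.031,-0.002,-0.031],
    [-0.031,-0.002,-0.031],
    [-0.031,-0.002,-0.031],
    [-0.031,-0.002,-0.031],
    [-0.031,-0.002,-0.031],
  ],
  turn=[0,0,0,0,0,0,0,0,0,0],
)

```text
time_s: 27.65
tool_pos: [0.6499, 0.1354, 0.1282]
orientation: [[-0.694, 0.215, 0.688], [0.113, 0.975, -0.19], [-0.711, -0.054, -0.701]]
contact_force: [0.2, -0.0, -3.1]
width: 0.0138
finger_force: 30.0
```

```bash
python3 - <<'E'
from plan import *
from chk import chk
rep()
chk({'a':311}); print(manip.observe()['contact_force'])
im=manip.read_camera('scene'); cv2.imwrite('pics/s4.png',cv2.resize(im[120:300,130:370,::-1],(800,600),interpolation=cv2.INTER_CUBIC))
E
```

```text
[0.65  0.135 0.128] [[-0.694  0.215  0.688]
 [ 0.113  0.975 -0.19 ]
 [-0.711 -0.054 -0.701]] q [-36.4  25.3   3.9 126.1  98.2  31.1 -44.5] v [ 0. -0. -0.  0.  0. -0. -0.] f [ 0.197 -0.034 -3.134] w 0.0138
lean,az [ 45.521 -15.435] a turn 0.2 deg frac 0.0012, misfit -4.2 deg c turn 3.6 deg frac 0.0200, misfit -0.7 deg
a [0.621 0.144] -12.1 0.096 dz [0.628 0.141] 0.0063
[ 0.832  0.092 -2.947]
```

View pics/s4.png

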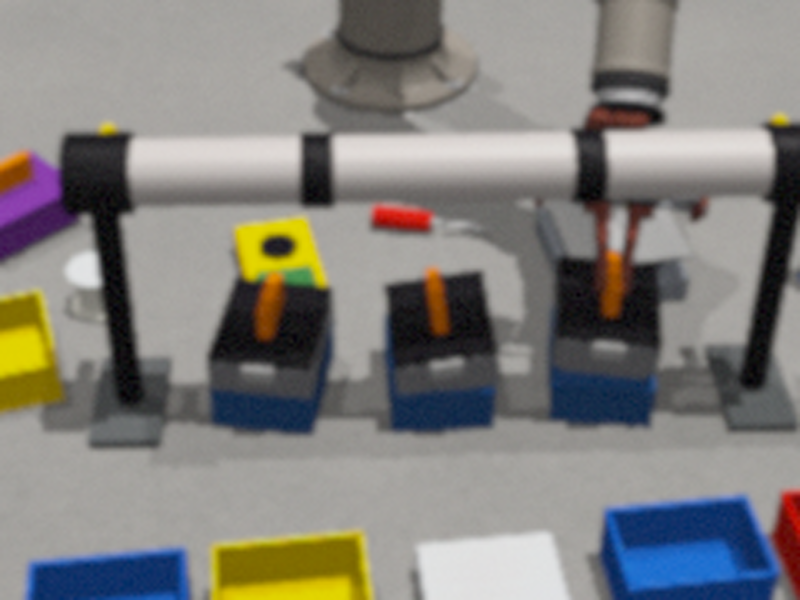

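>>> drive_tool(
  hand=[-1,-1,-1,-1,-1,-1,0.1,0.1,0.1,0.1],
  offset=[
    [0.006,0,0.006],
    [0.012,0.001,0.012],
    [0.018,0.001,0.018],
    [0.024,0.002,0.024],
    [0.029,0.002,0.029],
    [0.0315,0.002,0.0315],
    [0.0315,0.002,0.0315],
    [0.0315,0.002,0.0315],
    [0.0315,0.002,0.0315],
    [0.0315,0.002,0.0315],
  ],
  turn=[0,0,0,0,0,0,0,0,0,0],
)

```text
time_s: 29.05
tool_pos: [0.6502, 0.1353, 0.106]
orientation: [[-0.693, 0.214, 0.688], [0.113, 0.975, -0.19], [-0.712, -0.054, -0.7]]
contact_force: [-0.3, -0.1, 0.9]
width: 0.0476
finger_force: 0.0
```

```bash
python3 - <<'E'
from plan import *
from t import look
rep()
im=manip.read_camera('scene'); np.save('s5.npy',im)
im=manip.read_camera('top'); np.save('t5.npy',im)
D0=np.load('d0.npz')['scene']
a=np.hstack([np.load('s5.npy')[190:260,180:340],]);b=D0[190:260,180:340]
cv2.imwrite('pics/s5.png',cv2.resize(np.vstack([b,a])[...,::-1],(680,595),interpolation=cv2.INTER_CUBIC))
E
```

```text
[0.65  0.135 0.106] [[-0.693  0.214  0.688]
 [ 0.113  0.975 -0.19 ]
 [-0.712 -0.054 -0.7  ]] q [-35.6  27.9   3.1 126.4 102.9  31.9 -49.9] v [-0.  0.  0.  0. -0.  0.  0.] f [-0.328 -0.087  0.867] w 0.0476
lean,az [ 45.535 -15.422] a turn 0.2 deg frac 0.0012, misfit -4.2 deg c turn 3.6 deg frac 0.0199, misfit -0.7 deg
```

View pics/s5.png

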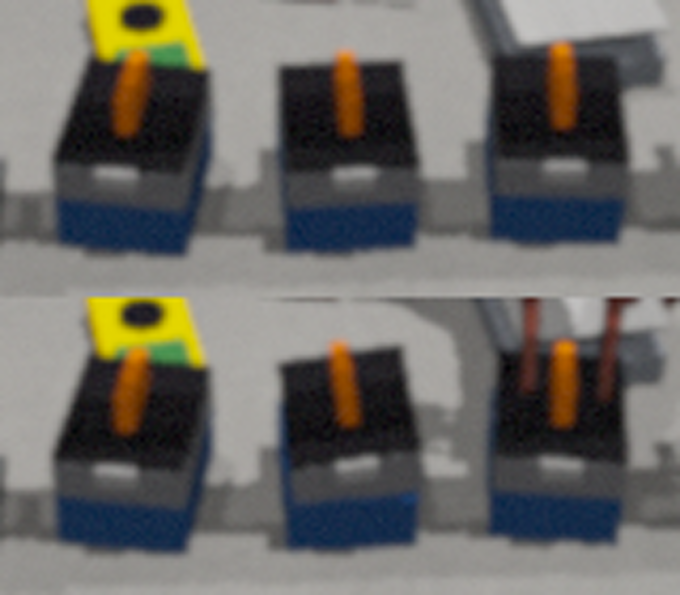

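```bash
cat > fit6.py <<'E'
from fit import *
from scipy.spatial.transform import Rotation as R
dil=lambda m:cv2.dilate(m.astype(np.uint8),np.ones((3,3)))>0
D=np.load('d0.npz')
BX=[box(.12,.10,.012,.054),box(.06,.014,.054,.09)]
def sil6(n,q,boxes=BX):
    M=R.from_euler('ZYX',q[3:]).as_matrix(); im=np.zeros((384*S,512*S),np.uint8)
    for B in boxes:
        h=cv2.convexHull(((pr(n,B@M.T+q[:3])+.5)*S*16).astype(np.int32).reshape(-1,1,2)); cv2.fillConvexPoly(im,h,1,shift=4)
    return cv2.resize(im.astype(np.float32),(512,384),interpolation=cv2.INTER_AREA)
def fit6(ms,q0,ims):
    def cost(d):
        q=q0+d*np.array([.005,.005,.005,.05,.05,.05]); t=0
        for n,m in ms.items():
            w=~(dil(D[n+'_duct_0'])&~m); s=sil6(n,q); mm=m.astype(np.float32)
            t+=1-np.minimum(s,mm)[w].sum()/np.maximum(s,mm)[w].sum()
            g=orange(ims[n])*dil(dil(m)); sg=sil6(n,q,BX[1:])
            if n=='scene': t+=.5*(1-np.minimum(sg,g).sum()/np.maximum(sg,g).sum())
        return t+.002*(d**2).sum()
    x=np.zeros(6)
    for st in(1,.5,.3):
        r=minimize(cost,x,method='Nelder-Mead',options=dict(initial_simplex=np.vstack([x]+[x+np.eye(6)[i]*st for i in range(6)]),maxiter=500,xatol=1e-3,fatol=1e-6)); x=r.x
    q=q0+x*np.array([.005,.005,.005,.05,.05,.05]); return np.r_[q[:3]*1000,np.degrees(q[3:])].round(1),round(r.fun,3)
E
python3 - <<'E'
from fit6 import *
q0={'a':[.639,.1362,.038,-.168,0,0],'b':[.6293,-.0272,.038,-.061,0,0],'c':[.6092,-.1885,.038,-.251,0,0]}
px={'scene':{'a':311,'b':262,'c':211},'top':{'a':202,'b':261,'c':315}}
M={};ims={}
for n in C:
    ims[n]=manip.read_camera(n)
    for o in manip.outline_of(n,'case_a'):
        for k in 'abc':
            if abs(o['pixel'][0]-px[n][k])<14 and o['p']>.2: M.setdefault(k,{}).setdefault(n,o['pixels'])
cs={'a':('scene_case_a_3','top_case_a_0'),'b':('scene_case_a_0','top_case_a_2'),'c':('scene_case_a_1','top_case_a_3')}
print('xyz mm, yaw pitch roll')
for k in 'bac':
    print(k,'before',fit6({'scene':D[cs[k][0]],'top':D[cs[k][1]]},np.array(q0[k]),D))
    if k in M: print(k,'now',list(M[k]),fit6(M[k],np.array(q0[k]),ims))
E
```

```text
xyz mm, yaw pitch roll
b before (array([ 6.30e+02, -2.66e+01,  3.74e+01, -3.90e+00, -1.80e+00,  3.00e-01]), np.float64(0.185))
b now ['scene', 'top'] (array([630.6, -21. ,  43.8,  -3. ,  -1.5,   6.9]), np.float64(0.216))
a before (array([ 6.395e+02,  1.358e+02,  3.660e+01, -9.600e+00, -1.200e+00,
       -5.000e-01]), np.float64(0.198))
a now ['scene', 'top'] (array([648.7, 136. ,  42.1, -12.7,  -3.7,   0.7]), np.float64(0.827))
c before (array([ 6.101e+02, -1.884e+02,  3.670e+01, -1.400e+01, -2.000e+00,
        6.000e-01]), np.float64(0.218))
c now ['scene', 'top'] (array([ 6.119e+02, -1.893e+02,  3.680e+01, -1.340e+01, -4.000e+00,
        4.000e-01]), np.float64(0.231))
```

```bash
python3 - <<'E'
from plan import *
p,M,s=st(); z=M[:,2]; T=np.array([.62,.055,.078]); print(p,turn_for(-3.5))
for w in (p-.16*z,T-.14*z,T,T+[0,-.0235,0]): print(np.array(w).round(3),off(w))
E
```

```text
[0.65012738 0.13523851 0.10604969] turn -4.1 deg frac -0.0228, misfit -8.5 deg
[0.54  0.166 0.218] [-0.    0.   -0.32]
[0.524 0.082 0.176] [ 0.064 -0.166 -0.252]
[0.62  0.055 0.078] [ 0.064 -0.166  0.028]
[0.62  0.032 0.078] [ 0.058 -0.212  0.037]
```

>>> drive_tool(
  hand=[0.1,0.1,0.1,-1,-1,-1,-1,-1,-1,-1],
  offset=[
    [0,0,-0.1],
    [0,0,-0.21],
    [0,0,-0.31],
    [0.02,-0.06,-0.3],
    [0.05,-0.13,-0.27],
    [0.064,-0.166,-0.25],
    [0.064,-0.166,-0.25],
    [0.064,-0.166,-0.22],
    [0.064,-0.166,-0.17],
    [0.064,-0.166,-0.12],
  ],
  turn=[0,0,0,-0.023,-0.023,-0.023,-0.023,-0.023,-0.023,-0.023],
)

```text
time_s: 30.6
tool_pos: [0.5695, 0.0688, 0.1295]
orientation: [[-0.707, 0.165, 0.688], [0.043, 0.981, -0.19], [-0.706, -0.104, -0.7]]
contact_force: [0.7, 0.6, -0.3]
width: 0.0005
finger_force: 0.0
```

```bash
python3 - <<'E'
from plan import *
rep(); T=np.array([.62,.055,.078])
p,M,s=st(); z=M[:,2]
for w in (T,T+[0,-.0235,0],T-.15*z): print(np.array(w).round(3),off(w))
E
```

```text
[0.57  0.069 0.13 ] [[-0.707  0.165  0.688]
 [ 0.043  0.981 -0.19 ]
 [-0.706 -0.104 -0.7  ]] q [-14.6  19.7 -18.7 137.3 106.6  38.9 -45.8] v [  9.  28.   6. -10.  38.   3. -25.] f [ 0.679  0.584 -0.271] w 0.0005
lean,az [ 45.562 -15.432] a turn 4.3 deg frac 0.0240, misfit -4.2 deg c turn 7.7 deg frac 0.0427, misfit -0.7 deg
[0.62  0.055 0.078] [0.    0.    0.147]
[0.62  0.032 0.078] [-0.002 -0.046  0.156]
[0.517 0.083 0.183] [ 0.     0.    -0.153]
```

>>> drive_tool(
  hand=[-1,-1,-1,-1,-1,-1,-1,-1,-1,-1],
  offset=[
    [0,0,0.06],
    [0,0,0.12],
    [0,0,0.147],
    [-0.001,-0.02,0.15],
    [-0.001,-0.033,0.153],
    [-0.002,-0.042,0.155],
    [-0.002,-0.046,0.156],
    [0,0,0.147],
    [0,0,0.06],
    [0,0,-0.04],
  ],
  turn=[0,0,0,0,0,0,0,0,0,0],
)

```text
time_s: 31.85
tool_pos: [0.5543, 0.0732, 0.144]
orientation: [[-0.708, 0.164, 0.687], [0.043, 0.981, -0.19], [-0.705, -0.105, -0.701]]
contact_force: [-0.7, 1.0, -0.6]
width: 0.0004
finger_force: 0.0
```

```bash
cat > now.py <<'E'
from fit6 import *
import sys
q0={'a':[.639,.1362,.038,-.168,0,0],'b':[.6293,-.0272,.038,-.061,0,0],'c':[.6092,-.1885,.038,-.251,0,0]}
px={'scene':{'a':311,'b':262,'c':211},'top':{'a':202,'b':261,'c':315}}
def now(ks,cams=('scene','top')):
    M={};ims={}
    for n in cams:
        ims[n]=manip.read_camera(n)
        for o in manip.outline_of(n,'case_a'):
            for k in ks:
                if abs(o['pixel'][0]-px[n][k])<14 and o['p']>.2: M.setdefault(k,{}).setdefault(n,o['pixels'])
    for k in ks:
        if k in M: print(k,list(M[k]),*fit6(M[k],np.array(q0[k]),ims))
    return ims
E
python3 - <<'E'
from plan import *
from now import *
rep()
ims=now('ba')
b=D['scene'][190:260,180:340]
cv2.imwrite('pics/s6.png',cv2.resize(np.vstack([b,ims['scene'][190:260,180:340]])[...,::-1],(680,595),interpolation=cv2.INTER_CUBIC))
E
```

```text
[0.554 0.073 0.144] [[-0.708  0.164  0.687]
 [ 0.043  0.981 -0.19 ]
 [-0.705 -0.105 -0.701]] q [-16.2  16.8 -18.9 138.3 102.4  38.5 -43.1] v [-21. -56.  -9.  21. -72.  -6.  45.] f [-0.728  0.96  -0.608] w 0.0004
lean,az [ 45.483 -15.489] a turn 4.4 deg frac 0.0242, misfit -4.2 deg c turn 7.7 deg frac 0.0429, misfit -0.8 deg
b ['scene', 'top'] [629.4 -22.2  40.6  -2.8  -2.4   6.4] 0.207
a ['scene', 'top'] [642.5 137.8  37.8 -12.1  -2.7   0.9] 0.211
```

View pics/s6.png

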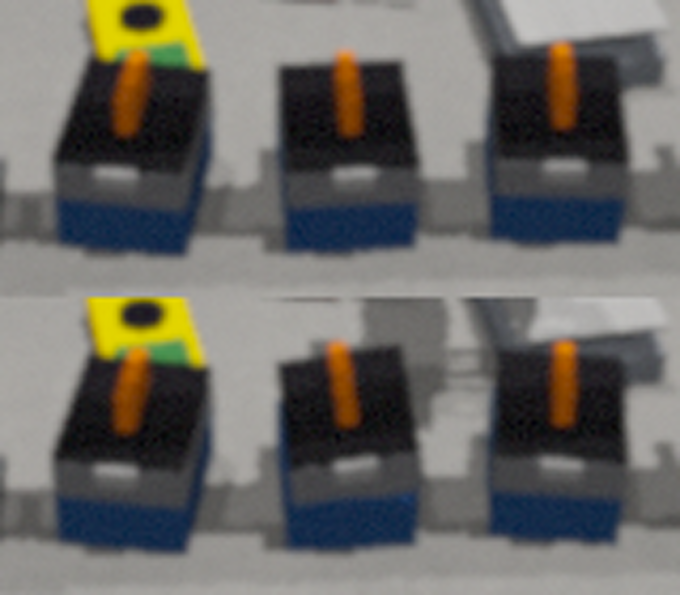

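```bash
python3 - <<'E'
from plan import *
rep(); T=np.array([.62,.05,.076])
for w in (T,T+[0,-.018,0],T+[0,-.025,0]): print(np.array(w).round(3),off(w))
E
```

```text
[0.556 0.073 0.145] [[-0.705  0.164  0.69 ]
 [ 0.043  0.981 -0.189]
 [-0.708 -0.104 -0.699]] q [-16.1  16.7 -18.9 138.3 102.7  38.5 -43.3] v [ 1.  3.  1. -1.  1. -0. -0.] f [0.289 0.509 0.06 ] w 0.0006
lean,az [ 45.666 -15.332] a turn 4.4 deg frac 0.0242, misfit -4.1 deg c turn 7.7 deg frac 0.0429, misfit -0.7 deg
[0.62  0.05  0.076] [ 0.005 -0.01   0.194]
[0.62  0.032 0.076] [ 0.003 -0.046  0.201]
[0.62  0.025 0.076] [ 0.003 -0.059  0.204]
```

>>> drive_tool(
  hand=[-1,-1,-1,-1,-1,-1,-1,-1,-1,-1],
  offset=[
    [0.005,-0.01,0.07],
    [0.005,-0.01,0.15],
    [0.005,-0.01,0.194],
    [0.004,-0.03,0.198],
    [0.003,-0.042,0.201],
    [0.003,-0.049,0.203],
    [0.003,-0.054,0.204],
    [0.003,-0.058,0.205],
    [0.003,-0.058,0.205],
    [0.003,-0.058,0.205],
  ],
  turn=[0,0,0,0,0,0,0,0,0,0],
)

```text
time_s: 33.3
tool_pos: [0.6197, 0.0255, 0.074]
orientation: [[-0.707, 0.164, 0.688], [0.043, 0.981, -0.19], [-0.706, -0.105, -0.701]]
contact_force: [-0.6, 4.0, -0.5]
width: 0.0002
finger_force: 1.9
```

```bash
python3 - <<'E'
from plan import *
from now import *
rep()
now('b')
E
```

```text
[0.62  0.025 0.074] [[-0.707  0.164  0.688]
 [ 0.043  0.981 -0.19 ]
 [-0.706 -0.105 -0.701]] q [ -8.   29.3 -16.1 134.  123.4  39.  -54.4] v [ 0.  0.  0. -0.  0. -0.  0.] f [-0.565  4.015 -0.498] w 0.0002
lean,az [ 45.526 -15.402] a turn 4.4 deg frac 0.0243, misfit -4.1 deg c turn 7.7 deg frac 0.0430, misfit -0.7 deg
b ['scene', 'top'] [633.  -30.4  46.1  -1.    0.3   7.5] 0.327
```

>>> drive_tool(
  hand=[-1,-1,-1,-1,-1,-1,-1,-1,-1,-1],
  offset=[
    [0,0.03,-0.003],
    [0.001,0.05,-0.008],
    [0,0.05,-0.1],
    [0,0.05,-0.2],
    [0,0.05,-0.2],
    [0,0.05,-0.2],
    [0,0.05,-0.2],
    [0,0.05,-0.2],
    [0,0.05,-0.2],
    [0,0.05,-0.2],
  ],
  turn=[0,0,0,0,0,0,0,0,0,0],
)

```text
time_s: 34.75
tool_pos: [0.5551, 0.0685, 0.1411]
orientation: [[-0.707, 0.164, 0.688], [0.043, 0.981, -0.19], [-0.706, -0.105, -0.701]]
contact_force: [0.2, -0.1, -0.4]
width: 0.0003
finger_force: 0.0
```

```bash
python3 - <<'E'
from plan import *
from now import *
ims=now('bc')
# tray b front face (far side +x) blue, compare with start
def blue(im): 
    h=cv2.cvtColor(im,cv2.COLOR_RGB2HSV); return (h[...,0]>100)&(h[...,0]<125)&(h[...,1]>120)
for nm,im in(('0',D['scene']),('now',ims['scene'])):
    m=blue(im)
    for k,(l,r) in {'c':(188,236),'b':(240,284),'a':(289,334)}.items():
        s=np.zeros_like(m); s[215:256,l:r]=m[215:256,l:r]; ys,xs=np.where(s); c=cv2.minAreaRect(np.c_[xs,ys].astype(np.float32))
        bot=[ys[xs==x].max() for x in np.unique(xs)]; print(nm,k,len(xs),'x',xs.min(),xs.max(),'bot',np.median(bot),xs.mean().round(1))
cv2.imwrite('pics/s7.png',cv2.resize(np.vstack([D['scene'][190:260,180:340],ims['scene'][190:260,180:340]])[...,::-1],(680,595),interpolation=cv2.INTER_CUBIC))
E
```

```text
b ['scene'] [626.5 -30.1  39.2  -1.7  -1.2   5.8] 0.173
c ['scene', 'top'] [ 6.104e+02 -1.887e+02  3.660e+01 -1.370e+01 -2.200e+00  4.000e-01] 0.233
0 c 297 x 194 228 bot 247.0 209.5
0 b 276 x 248 277 bot 247.0 262.2
0 a 273 x 296 325 bot 245.0 310.1
now c 292 x 194 228 bot 247.0 209.2
now b 330 x 244 275 bot 247.0 259.0
now a 267 x 296 325 bot 245.0 309.7
```

View pics/s7.png

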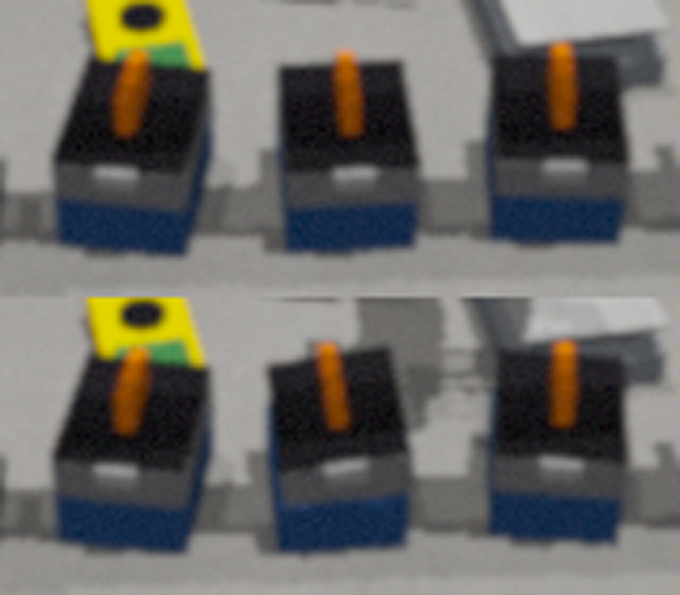

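```bash
python3 - <<'E'
from sim3 import *
rng=np.random.default_rng(0)
def ori(lean,az):
    l,z=np.radians([lean,az]); zz=np.array([np.sin(l)*np.cos(z),np.sin(l)*np.sin(z),-np.cos(l)]); y=np.array([-np.sin(z),np.cos(z),0]); return np.c_[np.cross(y,zz),y,zz]
for L in(45,38,30,15,0):
  for az in(-15,2):
   for h in(.15,.20):
    M=ori(L,az)@np.diag([-1,1,1]) if 0 else ori(L,az); S=[]
    G=np.array([.452,.192,h]); T=G+.019*M[:,2]; best=None
    for i in range(25):
        q,p,m=solve(rng.uniform(lo,hi),T,M,reg=0); e=np.linalg.norm(p-T)+.2*np.linalg.norm(m-M)
        mg=np.minimum(q-lo,hi-q).min()
        if e<2e-3 and not any(np.abs(q-s).max()<30 for s in S): S.append(q)
        if best is None or e<best[0]: best=(e,q)
    print(L,az,h,round(best[0],4),[s.round().astype(int).tolist() for s in S[:3]])
E
```

```text
45 -15 0.15 0.0 [[-21, 21, -40, 139, 90, 56, -59], [-107, 48, 77, 139, 247, 10, 137], [-50, 18, -5, 139, 90, 44, -61]]
45 -15 0.2 0.0 [[-90, 15, 41, 137, 77, 32, -45], [-35, 11, -21, 137, 80, 48, -48], [-111, 32, 75, 137, 52, 10, -21]]
45 2 0.15 0.0396 []
45 2 0.2 0.0208 []
38 -15 0.15 0.0 [[-1, 23, -60, 137, 83, 57, -48], [-62, 16, 14, 137, 78, 31, -46], [-33, 15, -20, 137, 81, 41, -47]]
38 -15 0.2 0.0 [[-86, 12, 41, 134, 61, 29, -26], [15, 24, -81, 134, 77, 65, -40], [-44, 9, -7, 134, 68, 39, -33]]
38 2 0.15 0.0114 []
38 2 0.2 0.0 [[-90, 9, 51, 138, 78, 16, -24], [-9, 6, -37, 138, 82, 29, -26], [24, 15, -78, 138, 84, 42, -27]]
30 -15 0.15 0.0 [[-76, 17, 36, 133, 48, 21, -12], [4, 21, -60, 133, 73, 49, -35]]
30 -15 0.2 0.0 [[-56, 8, 12, 131, 48, 33, -10], [-90, 13, 52, 131, 34, 26, 5], [5, 12, -57, 131, 60, 45, -21]]
30 2 0.15 0.0 [[9, 17, -58, 137, 79, 36, -22], [-35, 11, -6, 137, 73, 21, -17], [-69, 14, 34, 137, 61, 11, -5]]
30 2 0.2 0.0 [[22, 11, -69, 134, 64, 35, -6], [-77, 7, 40, 134, 41, 19, 17], [-11, 6, -32, 134, 56, 27, 2]]
15 -15 0.15 0.0 [[-76, 20, 48, 126, -10, 28, 52], [-28, 14, -11, 126, 28, 33, 14], [16, 24, -66, 126, 52, 49, -10]]
15 -15 0.2 0.0 [[14, 15, -59, 123, 38, 47, 5], [-79, 15, 50, 123, -1, 36, 44], [-24, 9, -14, 123, 24, 40, 19]]
15 2 0.15 0.0 [[-16, 13, -21, 128, 29, 30, 32], [27, 32, -81, 128, 60, 53, 1], [-80, 22, 56, 128, -28, 27, 88]]
15 2 0.2 0.0 [[16, 13, -57, 125, 33, 40, 28], [-39, 8, 5, 125, 13, 34, 48]]
0 -15 0.15 0.0 [[15, 26, -57, 119, 30, 51, 15], [-64, 24, 44, 119, -23, 45, 69], [-37, 18, 9, 119, -3, 43, 48]]
0 -15 0.2 0.0 [[23, 25, -69, 116, 30, 58, 14], [-6, 15, -28, 116, 10, 51, 35], [-47, 15, 20, 116, -6, 50, 52]]
0 2 0.15 0.0 [[-53, 20, 29, 119, -13, 44, 76], [-11, 18, -23, 119, 12, 45, 51], [19, 29, -65, 119, 35, 54, 27]]
0 2 0.2 0.0 [[28, 33, -81, 116, 38, 65, 22], [-7, 15, -27, 116, 10, 51, 52], [-71, 22, 53, 116, -22, 52, 85]]
```

```bash
python3 - <<'E'
from sim3 import *
def ori(lean,az):
    l,z=np.radians([lean,az]); zz=np.array([np.sin(l)*np.cos(z),np.sin(l)*np.sin(z),-np.cos(l)]); y=np.array([-np.sin(z),np.cos(z),0]); return np.c_[np.cross(y,zz),y,zz]
q0=np.array([-35.,11,-21,137,80,48,-48]); M0=ori(45,-15); q1,p1,M1=solve(q0,np.array([.452,.192,.2]),M0); print(p1,la(M1),q1.round())
for T in [(.3,.2,.3),(.25,.15,.3),(.2,.1,.3),(.15,.1,.25),(.25,.25,.25),(.2,.2,.2),(.2,.0,.3),(.1,.1,.35),(.3,.1,.15)]:
    print(T); q,p,M=path(q1,M1,[T],n=6)
E
```

```text
[0.45200014 0.19199993 0.19999952] [ 45. -15.] [-36.   9. -22. 137.  76.  48. -45.]
(0.3, 0.2, 0.3)
   [0.3 0.2 0.3] [ 45. -15.] [-46. -11. -32. 137.  46.  63. -30.]
(0.25, 0.15, 0.3)
   [0.251 0.154 0.305] [ 43.9 -17. ] [-125.  -19.   23.  140.   45.   86.  -45.]
(0.2, 0.1, 0.3)
   [0.199 0.117 0.313] [ 43.2 -23.4] [-96. -19.  -5. 140.  34.  86. -40.]
(0.15, 0.1, 0.25)
   [0.144 0.128 0.285] [ 40.9 -27.5] [-152.  -18.   30.  140.   27.   95.  -63.]
(0.25, 0.25, 0.25)
   [0.25 0.25 0.25] [ 45. -15.] [-55.   0. -40. 137.  48.  69. -49.]
(0.2, 0.2, 0.2)
   [0.199 0.217 0.21 ] [ 43.9 -23.3] [-29.  13. -81. 140.  44.  81. -66.]
(0.2, 0.0, 0.3)
   [0.208 0.053 0.32 ] [ 44.7 -40.6] [-85. -19.  -6. 140.  32.  90. -32.]
(0.1, 0.1, 0.35)
   [0.097 0.104 0.348] [ 46.7 -16.5] [-132.  -19.   -5.  137.   20.  103.  -65.]
(0.3, 0.1, 0.15)
   [0.324 0.138 0.175] [ 38.  -39.7] [  2.  19. -81. 140.  55.  74. -47.]
```

```bash
cat > tray.py <<'E'
from fit6 import *
TR=[box(.12,.10,0,.05)]
def blue(im):
    h=cv2.cvtColor(im,cv2.COLOR_RGB2HSV); return (h[...,0]>100)&(h[...,0]<125)&(h[...,1]>110)
def tray(im,cm,l,r,x0):
    m=blue(im); s=np.zeros_like(m); s[212:256,l:r]=m[212:256,l:r]
    ig=dil(cm); return fit([('scene',TR,s.astype(np.float32),ig|(np.arange(384)[:,None]<226))],x0)
E
python3 - <<'E'
from plan import *
from tray import *
rep()
im=manip.read_camera('scene'); cm=[o for o in manip.outline_of('scene','case_a') if abs(o['pixel'][0]-259)<12][0]['pixels']
print('0',tray(D['scene'],D['scene_case_a_0'],240,284,(.6293,-.0272,-.06)))
print('now',tray(im,cm,236,284,(.6293,-.03,-.06)))
print(turn_for(-3.5),turn_for(-2))
for w in ([.6293,-.041,.119],): 
    p,M,s=st(); z=M[:,2]
    for bk in(.10,0): print(bk,off(np.array(w)+(.019-bk)*z))
E
```

```text
[0.555 0.069 0.141] [[-0.707  0.164  0.688]
 [ 0.043  0.981 -0.19 ]
 [-0.706 -0.105 -0.701]] q [-16.2  17.  -18.1 138.6 103.9  38.2 -44.2] v [ 0. -0.  0. -0.  0.  0. -0.] f [0.265 0.354 0.407] w 0.0005
lean,az [ 45.528 -15.425] a turn 4.4 deg frac 0.0242, misfit -4.2 deg c turn 7.7 deg frac 0.0430, misfit -0.7 deg
0 (array([ 0.622, -0.024, -0.037]), np.float64(0.0927312970161438))
now (array([ 0.623, -0.031, -0.069]), np.float64(0.08853644132614136))
turn 0.0 deg frac 0.0002, misfit -8.5 deg turn -1.0 deg frac -0.0058, misfit -9.5 deg
0.1 [-0.083 -0.186  0.013]
0 [-0.083 -0.186  0.213]
```

>>> drive_tool(
  hand=[0.1,0.1,0.1,0.1,0.1,0.1,-1,-1,-1,-1],
  offset=[
    [-0.04,-0.09,-0.02],
    [-0.087,-0.182,0.0],
    [-0.087,-0.182,0.06],
    [-0.087,-0.182,0.12],
    [-0.087,-0.182,0.18],
    [-0.087,-0.182,0.202],
    [-0.087,-0.182,0.202],
    [-0.087,-0.182,0.202],
    [-0.087,-0.182,0.202],
    [-0.087,-0.182,0.202],
  ],
  turn=[0,0,0,0,0,0,0,0,0,0],
  force=15,
)

```text
time_s: 36.3
tool_pos: [0.6402, -0.042, 0.1115]
orientation: [[-0.706, 0.165, 0.688], [0.043, 0.981, -0.191], [-0.706, -0.105, -0.7]]
contact_force: [-2.9, -0.5, 5.2]
width: 0.0207
finger_force: 14.4
```

>>> drive_tool(
  hand=[-1,-1,-1,-1,-1,-1,-1,-1,-1,-1],
  offset=[
    [0,0,0],
    [-0.008,-0.001,-0.008],
    [-0.016,-0.002,-0.016],
    [-0.024,-0.003,-0.024],
    [-0.024,-0.003,-0.024],
    [-0.024,-0.003,-0.024],
    [-0.024,-0.003,-0.024],
    [-0.024,-0.003,-0.024],
    [-0.024,-0.003,-0.024],
    [-0.024,-0.003,-0.024],
  ],
  turn=[0,0,0,0,0,0,0,0,0,0],
)

```text
time_s: 37.55
tool_pos: [0.6404, -0.0413, 0.1278]
orientation: [[-0.707, 0.164, 0.688], [0.043, 0.981, -0.19], [-0.706, -0.105, -0.701]]
contact_force: [0.6, 0.4, -2.4]
width: 0.0139
finger_force: 15.0
```

```bash
python3 - <<'E'
from plan import *
from now import *
import now as N
rep(); N.q0['b']=[.628,-.033,.055,-.06,0,0]
ims=now('b'); np.save('s8.npy',ims['scene'])
E
```

```text
[ 0.64  -0.041  0.128] [[-0.707  0.164  0.688]
 [ 0.043  0.981 -0.19 ]
 [-0.706 -0.105 -0.701]] q [  0.2  22.5 -13.9 131.9 124.   28.8 -45.9] v [-0. -0.  0. -0. -0.  0.  0.] f [ 0.607  0.404 -2.368] w 0.0139
lean,az [ 45.523 -15.433] a turn 4.4 deg frac 0.0242, misfit -4.2 deg c turn 7.7 deg frac 0.0429, misfit -0.7 deg
b ['top'] [646.6 -44.8  58.7  -6.    2.8   1.1] 0.679
```

>>> drive_tool(
  hand=[-1,-1,-1,-1,-1,-1,-1,0.4,0.4,0.4],
  offset=[
    [-0.002,0.018,0],
    [-0.004,0.037,-0.001],
    [0.001,0.038,0.004],
    [0.006,0.039,0.009],
    [0.011,0.039,0.013],
    [0.011,0.047,0.012],
    [0.0115,0.0545,0.0105],
    [0.0115,0.0545,0.0105],
    [0.0115,0.0545,0.0105],
    [0.0115,0.0545,0.0105],
  ],
  turn=[-0.016,-0.032,-0.032,-0.032,-0.032,-0.032,-0.032,-0.032,-0.032,-0.032],
)

```text
time_s: 39.0
tool_pos: [0.6442, -0.0157, 0.117]
orientation: [[-0.72, 0.093, 0.687], [-0.055, 0.98, -0.19], [-0.691, -0.175, -0.701]]
contact_force: [-0.1, -1.5, -1.2]
width: 0.0413
finger_force: 0.5
```

```bash
python3 - <<'E'
from plan import *
from now import *
from tray import *
import now as N
rep(); N.q0['b']=[.628,-.03,.04,-.06,0,0]
ims=now('b'); np.save('s9.npy',ims['scene'])
cm=[o for o in manip.outline_of('scene','case_a') if abs(o['pixel'][0]-260)<12]
if cm: print('tray',tray(ims['scene'],cm[0]['pixels'],236,284,(.6293,-.03,-.06)))
E
```

```text
[ 0.644 -0.016  0.117] [[-0.72   0.093  0.687]
 [-0.055  0.98  -0.19 ]
 [-0.691 -0.175 -0.701]] q [ -3.9  24.2 -13.2 131.4 121.9  30.9 -41. ] v [-0.  0.  0.  0. -0. -0.  0.] f [-0.105 -1.494 -1.178] w 0.0413
lean,az [ 45.505 -15.473] a turn 10.1 deg frac 0.0560, misfit -4.2 deg c turn 13.5 deg frac 0.0748, misfit -0.8 deg
b ['scene', 'top'] [632.3 -25.1  45.5  -4.9  -0.2  -0.8] 0.941
tray (array([ 0.623, -0.035, -0.199]), np.float64(0.08393710851669312))
```

```bash
python3 - <<'E'
from plan import *
for b in(.13,.0): print(off(grasp('c',b)))
E
```

```text
[ 0.068 -0.346 -0.207]
[ 0.068 -0.346  0.053]
```

>>> drive_tool(
  hand=[1,1,1,1,1,1,1,0.4,0.1,0.1],
  offset=[
    [0,0,0],
    [0,0,0],
    [0,0,-0.05],
    [0,0,-0.16],
    [0,0,-0.26],
    [0.02,-0.09,-0.27],
    [0.04,-0.2,-0.25],
    [0.06,-0.3,-0.23],
    [0.068,-0.346,-0.207],
    [0.068,-0.346,-0.207],
  ],
  turn=[0,0,0,0,0,0.075,0.075,0.075,0.075,0.075],
)

```text
time_s: 40.5
tool_pos: [0.5345, -0.161, 0.1977]
orientation: [[-0.678, 0.254, 0.69], [0.172, 0.967, -0.187], [-0.715, -0.009, -0.7]]
contact_force: [1.4, -1.0, 0.1]
width: 0.0615
finger_force: 0.0
```

```bash
python3 - <<'E'
from plan import *
from now import *
from tray import *
import now as N
rep(); print(off(grasp('c',.05)),off(grasp('c')),turn_for(-14.4))
N.q0['b']=[.628,-.03,.04,-.06,0,0]
ims=now('bc'); np.save('s10.npy',ims['scene'])
cm=[o for o in manip.outline_of('scene','case_a') if abs(o['pixel'][0]-260)<12]
if cm: print('tray',tray(ims['scene'],cm[0]['pixels'],236,284,(.6293,-.03,-.06)))
cv2.imwrite('pics/s10.png',cv2.resize(np.vstack([D['scene'][190:260,180:340],ims['scene'][190:260,180:340]])[...,::-1],(680,595),interpolation=cv2.INTER_CUBIC))
E
```

```text
[ 0.535 -0.161  0.198] [[-0.678  0.254  0.69 ]
 [ 0.172  0.967 -0.187]
 [-0.715 -0.009 -0.7  ]] q [ 46.    8.7 -40.9 138.8 135.2  15.7 -48.4] v [ 76.  13.  -4.  -4. 127. -28. -72.] f [ 1.404 -0.971  0.139] w 0.0615
lean,az [ 45.607 -15.187] a turn -3.2 deg frac -0.0180, misfit -4.0 deg c turn 0.1 deg frac 0.0007, misfit -0.6 deg
[ 0.002 -0.014  0.161] [ 0.002 -0.014  0.261] turn 0.1 deg frac 0.0007, misfit -0.6 deg
b ['scene', 'top'] [635.9 -27.7  47.   -6.8  -7.1  11.9] 0.335
c ['scene', 'top'] [ 612.6 -188.7   38.2  -13.9   -2.9    0.6] 0.291
tray (array([ 0.623, -0.036, -0.182]), np.float64(0.12136000394821167))
```

View pics/s10.png

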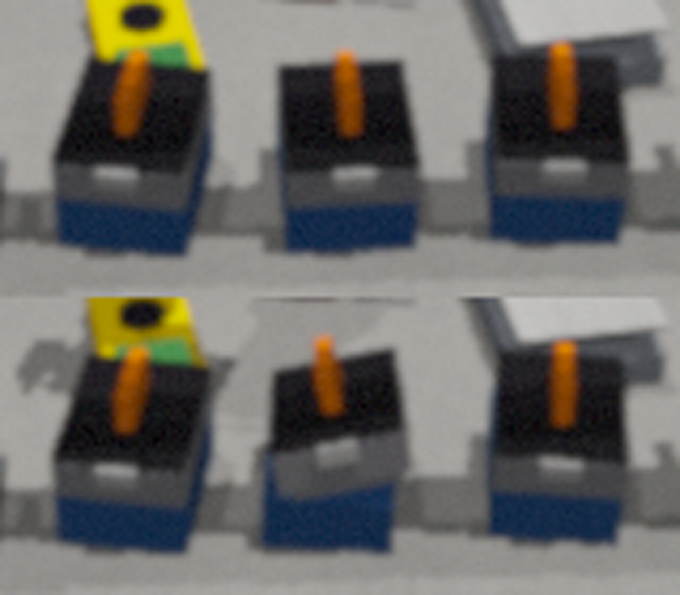

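>>> drive_tool(
  hand=[0.1,0.1,0.1,0.1,0.1,-1,-1,-1,-1,-1],
  offset=[
    [0.002,-0.014,0.03],
    [0.002,-0.014,0.1],
    [0.002,-0.014,0.17],
    [0.002,-0.014,0.23],
    [0.002,-0.014,0.26],
    [0.002,-0.014,0.26],
    [0.002,-0.014,0.26],
    [0.002,-0.014,0.26],
    [0.002,-0.014,0.26],
    [0.002,-0.014,0.26],
  ],
  turn=[0.001,0.001,0.001,0.001,0.001,0.001,0.001,0.001,0.001,0.001],
  force=40,
)

```text
time_s: 42.0
tool_pos: [0.6214, -0.1924, 0.1068]
orientation: [[-0.676, 0.259, 0.69], [0.176, 0.966, -0.19], [-0.715, -0.008, -0.699]]
contact_force: [-5.2, 1.1, 8.3]
width: 0.0138
finger_force: 40.0
```

```bash
python3 - <<'E'
from plan import *
rep(); p,M,s=st(); print(s['finger_force'],grasp('c'))
up=lambda d:(M.T@np.array(d)/.5).round(3)
# lift 35, then back/up, over to pan: TCP relative to case fixed
for d in ([0,0,.03],[-.10,0.02,.10],[.452-.6092,.1925+.1885,.10],[.452-.6092,.1925+.1885,.066-.038+.012],[.452-.6092,.1925+.1885,.066-.038-.014]): print(d,(p+d).round(3),up(d))
E
```

```text
[ 0.621 -0.192  0.107] [[-0.676  0.259  0.69 ]
 [ 0.176  0.966 -0.19 ]
 [-0.715 -0.008 -0.699]] q [ 42.1  29.6 -38.3 130.9 140.7  28.8 -45.9] v [-0. -0.  0.  0.  0.  0. -0.] f [-5.161  1.082  8.272] w 0.0138
lean,az [ 45.673 -15.41 ] a turn -3.5 deg frac -0.0192, misfit -4.2 deg c turn -0.1 deg frac -0.0006, misfit -0.7 deg
40.0090491771698 [ 0.622 -0.192  0.106]
[0, 0, 0.03] [ 0.621 -0.192  0.137] [-0.043 -0.    -0.042]
[-0.1, 0.02, 0.1] [ 0.521 -0.172  0.207] [-0.001 -0.015 -0.285]
[-0.15719999999999995, 0.381, 0.1] [0.464 0.189 0.207] [ 0.203  0.653 -0.501]
[-0.15719999999999995, 0.381, 0.04000000000000001] [0.464 0.189 0.147] [ 0.289  0.654 -0.418]
[-0.15719999999999995, 0.381, 0.014000000000000004] [0.464 0.189 0.121] [ 0.326  0.655 -0.381]
```

```bash
python3 - <<'E'
from sim3 import *
q=np.array([42.1,29.6,-38.3,130.9,140.7,28.8,-45.9]); p0,M=fk(q,a); o=p0-np.array([.6214,-.1924,.1068]); print(o,la(M))
W=lambda *w:[np.array(x)+o for x in w]
for P in (W((.62,-.19,.137),(.555,-.172,.20),(.525,-.02,.21),(.50,.10,.21),(.464,.189,.207),(.464,.189,.147),(.464,.189,.12)),
          W((.62,-.19,.137),(.57,-.172,.19),(.55,-.02,.22),(.51,.10,.22),(.464,.189,.207))):
    print('-'); path(q,M,P)
E
```

```text
[ 0.00034245 -0.00792567 -0.0029333 ] [ 44.1 -15.7]
-
   [ 0.62  -0.198  0.134] [ 44.1 -15.7] [ 41.  25. -37. 130. 137.  24. -44.]
   [ 0.555 -0.18   0.197] [ 44.1 -15.7] [ 45.  11. -38. 135. 135.  15. -46.]
   [ 0.526 -0.028  0.207] [ 43.8 -15.9] [ 19.   5. -36. 140. 101.  25. -35.]
   [0.5   0.092 0.207] [ 43.8 -15.9] [  2.   7. -43. 138.  85.  40. -36.]
   [0.464 0.181 0.204] [ 43.8 -15.9] [ -9.  11. -49. 136.  77.  52. -41.]
   [0.464 0.181 0.144] [ 43.8 -15.9] [-13.  20. -48. 139.  87.  57. -55.]
   [0.465 0.182 0.117] [ 43.6 -16.3] [-16.  25. -46. 140.  91.  60. -60.]
-
   [ 0.62  -0.198  0.134] [ 44.1 -15.7] [ 41.  25. -37. 130. 137.  24. -44.]
   [ 0.57  -0.18   0.187] [ 44.1 -15.7] [ 44.  14. -38. 134. 134.  17. -45.]
   [ 0.55  -0.028  0.217] [ 44.1 -15.7] [ 23.   6. -40. 137.  98.  25. -30.]
   [0.51  0.092 0.217] [ 44.1 -15.7] [  9.   7. -50. 137.  84.  40. -33.]
   [0.464 0.181 0.204] [ 44.1 -15.7] [ -4.  12. -56. 136.  77.  55. -42.]
```

>>> drive_tool(
  hand=[-1,-1,-1,-1,-1,-1,-1,-1,-1,-1],
  offset=[
    [-0.02,0,-0.02],
    [-0.043,0,-0.042],
    [-0.043,0.004,-0.11],
    [-0.043,0.011,-0.194],
    [-0.03,0.1,-0.24],
    [-0.015,0.19,-0.29],
    [0.001,0.289,-0.342],
    [0.03,0.37,-0.375],
    [0.06,0.44,-0.405],
    [0.084,0.505,-0.43],
  ],
  turn=[0,0,0,0,0,0,0,0,0,0],
)

```text
time_s: 43.25
tool_pos: [0.5085, 0.101, 0.2243]
orientation: [[-0.678, 0.258, 0.688], [0.175, 0.966, -0.189], [-0.714, -0.007, -0.7]]
contact_force: [0.2, -0.7, -6.9]
width: 0.0139
finger_force: 40.0
```

```bash
python3 - <<'E'
from plan import *
rep(); p,M,s=st()
for w in ([.464,.189,.207],[.464,.189,.150],[.464,.189,.135],[.464,.189,.120]): print(w,off(w))
E
```

```text
[0.509 0.101 0.224] [[-0.678  0.258  0.688]
 [ 0.175  0.966 -0.189]
 [-0.714 -0.007 -0.7  ]] q [  9.3   6.7 -51.9 136.4  80.2  42.5 -31. ] v [-30.  13. -23. -10. -24.  42. -12.] f [ 0.19  -0.668 -6.915] w 0.0139
lean,az [ 45.551 -15.339] a turn -3.4 deg frac -0.0191, misfit -4.1 deg c turn -0.1 deg frac -0.0004, misfit -0.7 deg
[0.464, 0.189, 0.207] [ 0.116  0.147 -0.07 ]
[0.464, 0.189, 0.15] [0.197 0.148 0.01 ]
[0.464, 0.189, 0.135] [0.219 0.148 0.031]
[0.464, 0.189, 0.12] [0.24  0.149 0.052]
```

>>> drive_tool(
  hand=[-1,-1,-1,-1,-1,-1,-1,-1,-1,-1],
  offset=[
    [0.06,0.08,-0.04],
    [0.116,0.147,-0.07],
    [0.16,0.148,-0.03],
    [0.197,0.148,0.01],
    [0.208,0.148,0.02],
    [0.219,0.148,0.031],
    [0.226,0.148,0.038],
    [0.233,0.149,0.045],
    [0.238,0.149,0.05],
    [0.24,0.149,0.052],
  ],
  turn=[0,0,0,0,0,0,0,0,0,0],
)

```text
time_s: 44.5
tool_pos: [0.4666, 0.1877, 0.1205]
orientation: [[-0.676, 0.259, 0.69], [0.176, 0.966, -0.19], [-0.716, -0.007, -0.698]]
contact_force: [-2.7, -1.8, -0.5]
width: 0.014
finger_force: 40.0
```

```bash
python3 - <<'E'
from plan import *
rep(); p,M,s=st()
# turn giving horizontal yaw of tool y = psi
for psi in(0,1.5,2.5):
    ts=np.radians(np.linspace(-40,20,6001)); Y=np.outer(np.cos(ts),M[:,1])-np.outer(np.sin(ts),M[:,0]); yaw=np.degrees(np.arctan2(-Y[:,0],Y[:,1])); i=np.abs(yaw-psi).argmin(); print(psi,np.degrees(ts[i]).round(2),(ts[i]/np.pi).round(4),Y[i])
E
```

```text
[0.467 0.188 0.12 ] [[-0.676  0.259  0.69 ]
 [ 0.176  0.966 -0.19 ]
 [-0.716 -0.007 -0.698]] q [ -9.8  28.4 -54.5 138.1  90.1  65.6 -57.2] v [-1.  2.  1.  0.  1.  1. -2.] f [-2.658 -1.765 -0.521] w 0.014
lean,az [ 45.696 -15.407] a turn -3.5 deg frac -0.0194, misfit -4.2 deg c turn -0.1 deg frac -0.0007, misfit -0.7 deg
0 -20.96 -0.1164 [-0.     0.965 -0.263]
1.5 -22.95 -0.1275 [-0.025  0.958 -0.286]
2.5 -24.25 -0.1347 [-0.042  0.953 -0.3  ]
```

>>> drive_tool(
  hand=[-1,-1,-1,-1,-1,-1,-1,-1,-1,-1],
  offset=[
    [0,0,0],
    [-0.002,0,-0.002],
    [-0.004,0,-0.004],
    [-0.004,0,-0.004],
    [-0.004,0,-0.004],
    [-0.004,0,-0.004],
    [-0.004,0,-0.004],
    [-0.004,0,-0.004],
    [-0.004,0,-0.004],
    [-0.004,0,-0.004],
  ],
  turn=[0,0,-0.03,-0.06,-0.09,-0.115,-0.129,-0.129,-0.129,-0.129],
  force=12,
)

```text
time_s: 45.75
tool_pos: [0.4663, 0.1883, 0.1231]
orientation: [[-0.724, -0.029, 0.689], [-0.219, 0.957, -0.189], [-0.655, -0.287, -0.699]]
contact_force: [2.2, 3.4, -0.3]
width: 0.0189
finger_force: 14.3
```

```bash
cat > pan.py <<'E'
from fit6 import *
def pan(cams=('top',)):
    ims={};ms={}
    for n in cams:
        ims[n]=manip.read_camera(n)
        r=[o for o in manip.outline_of(n,'case_a') if o['p']>.2 and np.linalg.norm(np.array(o['pixel'])-proj(n,[.452,.192,.10]))<22]
        if r: ms[n]=r[0]['pixels']
    print(list(ms))
    if ms: print('pan case',fit6(ms,np.array([.453,.192,.05,.0,0,0]),ims),fit6(ms,np.array([.453,.192,.05,-.2,0,0]),ims))
    return ims
E
python3 - <<'E'
from plan import *
from pan import *
rep(); ims=pan(('top','scene'))
E
```

```text
[0.466 0.188 0.123] [[-0.724 -0.029  0.689]
 [-0.219  0.957 -0.189]
 [-0.655 -0.287 -0.699]] q [-10.4  27.5 -53.7 138.1  89.6  64.7 -33.6] v [-0.  0. -0.  0. -0.  0.  0.] f [ 2.229  3.376 -0.324] w 0.0189
lean,az [ 45.63 -15.32] a turn 19.7 deg frac 0.1095, misfit -4.1 deg c turn 23.1 deg frac 0.1281, misfit -0.7 deg
['top', 'scene']
pan case (array([458.1, 188. ,  52.9,  -4.4,  -0.2,  -0.9]), np.float64(1.081)) (array([460.6, 188.3,  51.6,  -6.7,  -2.4,  -1.1]), np.float64(1.076))
```

>>> drive_tool(
  hand=[-1,-1,-1,-1,-1,0.4,0.4,0.4,0.4,0.4],
  offset=[
    [0,0,0],
    [0,0,0],
    [0,0,0],
    [0,0,0],
    [0,0,0],
    [0,0,0],
    [0,0,0],
    [0,0,-0.01],
    [0,0,-0.1],
    [0,0,-0.2],
  ],
  turn=[-0.015,-0.03,-0.03,-0.03,-0.03,-0.03,-0.03,-0.03,-0.03,-0.03],
  force=20,
)

```text
time_s: 47.2
tool_pos: [0.3959, 0.2072, 0.1931]
orientation: [[-0.719, -0.098, 0.688], [-0.309, 0.932, -0.19], [-0.622, -0.349, -0.701]]
contact_force: [1.5, 0.5, 0.8]
width: 0.0608
finger_force: 0.0
```

```bash
python3 - <<'E'
from plan import *
from pan import *
rep(); ims=pan(('top','scene')); np.savez('p1.npz',**ims)
E
```

```text
[0.396 0.207 0.193] [[-0.719 -0.098  0.688]
 [-0.309  0.932 -0.19 ]
 [-0.622 -0.349 -0.701]] q [-10.5  14.4 -63.2 138.3  71.4  63.8 -20.4] v [  1. -56. -38.  -3. -73.  -4.  35.] f [1.537 0.465 0.836] w 0.0608
lean,az [ 45.522 -15.424] a turn 25.2 deg frac 0.1399, misfit -4.2 deg c turn 28.6 deg frac 0.1587, misfit -0.7 deg
['top', 'scene']
pan case (array([451.3, 182.2,  47.6,  -0.2,   3.8,   1.3]), np.float64(0.632)) (array([453.1, 182. ,  45.1,  -1.5,   0.3,  -0.2]), np.float64(0.654))
```

```bash
python3 - <<'E'
from plan import *
p,M,s=st(); z=M[:,2]
print(off(np.array([.629,-.035,.124])+(.019-.15)*z),turn_for(-12))
E
```

```text
[-0.094 -0.449  0.247] turn 26.8 deg frac 0.1491, misfit -2.3 deg
```

>>> drive_tool(
  hand=[0.4,0.4,0.4,0.4,0.3,0.3,0.3,0.3,0.3,0.3],
  offset=[
    [-0.05,-0.05,-0.02],
    [-0.07,-0.15,0.03],
    [-0.08,-0.25,0.1],
    [-0.09,-0.35,0.18],
    [-0.094,-0.42,0.23],
    [-0.094,-0.449,0.247],
    [-0.094,-0.449,0.247],
    [-0.094,-0.449,0.247],
    [-0.094,-0.449,0.247],
    [-0.094,-0.449,0.247],
  ],
  turn=[0.05,0.1,0.149,0.149,0.149,0.149,0.149,0.149,0.149,0.149],
)

```text
time_s: 48.65
tool_pos: [0.5378, -0.0103, 0.2142]
orientation: [[-0.685, 0.235, 0.69], [0.144, 0.971, -0.188], [-0.714, -0.03, -0.699]]
contact_force: [1.1, 0.6, -1.1]
width: 0.0573
finger_force: 0.0
```

```bash
python3 - <<'E'
from plan import *
from pan import *
from now import *
from tray import *
import now as N
rep(); ims=pan(('top','scene')); np.savez('p2.npz',**ims)
h=cv2.cvtColor(ims['top'],cv2.COLOR_RGB2HSV); o=orange(ims['top']); o[:,:150]=0;o[:,220:]=0;o[:185]=0
r=cv2.minAreaRect(np.argwhere(o)[:,::-1].astype(np.float32)); b=cv2.boxPoints(r); W=np.array([atz('top',q,.14)[:2] for q in b]); print(o.sum(),atz('top',r[0],.14),W)
for dz in(.02,):
    N.q0['b']=[.628,-.03,.045,-.15,0,.15]
    im=now('b')
cm=[q for q in manip.outline_of('scene','case_a') if abs(q['pixel'][0]-260)<12]
if cm: print('tray',tray(im['scene'],cm[0]['pixels'],236,284,(.6293,-.035,-.15)))
E
```

```text
[ 0.538 -0.01   0.214] [[-0.685  0.235  0.69 ]
 [ 0.144  0.971 -0.188]
 [-0.714 -0.03  -0.699]] q [ 35.    7.9 -57.4 138.1  96.1  31.1 -28.1] v [ 0. -0.  0. -0.  0. -0. -0.] f [ 1.078  0.63  -1.06 ] w 0.0573
lean,az [ 45.632 -15.287] a turn -1.6 deg frac -0.0088, misfit -4.1 deg c turn 1.8 deg frac 0.0099, misfit -0.6 deg
['top', 'scene']
pan case (array([451.8, 183.4,  45.3,   0.6,   2.7,   3.1]), np.float64(0.589)) (array([452.4, 182.3,  45.2,  -0.5,   1.8,   0.8]), np.float64(0.619))
53.0 [0.451 0.18  0.14 ] [[0.481 0.187]
 [0.481 0.174]
 [0.422 0.173]
 [0.423 0.186]]
b ['scene', 'top'] [634.6 -27.2  47.3  -7.1  -8.7  12.2] 0.252
tray (array([ 0.623, -0.036, -0.183]), np.float64(0.11228471994400024))
```

>>> drive_tool(
  hand=[0,0,0,0,-1,-1,-1,-1,-1,-1],
  offset=[
    [-0.007,-0.021,0.08],
    [-0.007,-0.021,0.17],
    [-0.007,-0.021,0.25],
    [-0.007,-0.021,0.282],
    [-0.007,-0.021,0.282],
    [-0.007,-0.021,0.282],
    [-0.007,-0.021,0.282],
    [-0.007,-0.021,0.282],
    [-0.018,-0.022,0.271],
    [-0.03,-0.022,0.26],
  ],
  turn=[0,0,0,0,0,0,0,0,0,0],
  force=12,
)

```text
time_s: 50.35
tool_pos: [0.6346, -0.0492, 0.1342]
orientation: [[-0.686, 0.238, 0.688], [0.146, 0.971, -0.19], [-0.713, -0.03, -0.7]]
contact_force: [-0.2, -0.0, -3.4]
width: 0.0144
finger_force: 12.0
```

```bash
python3 - <<'E'
from plan import *
from now import *
from tray import *
import now as N
rep(); p,M,s=st(); print('g',p-.019*M[:,2],s['finger_force'])
N.q0['b']=[.628,-.045,.058,-.22,0,0]
im=now('b',('scene',)); 
N.q0['b']=[.628,-.045,.058,-.22,-.12,0.05]
im=now('b',('scene',)); np.save('s11.npy',im['scene'])
cm=[q for q in manip.outline_of('scene','case_a') if abs(q['pixel'][0]-260)<12]
if cm: print('tray',tray(im['scene'],cm[0]['pixels'],236,284,(.6293,-.035,-.15)))
E
```

```text
[ 0.635 -0.049  0.134] [[-0.686  0.238  0.688]
 [ 0.146  0.971 -0.19 ]
 [-0.713 -0.03  -0.7  ]] q [ 32.5  29.3 -51.  130.6 115.   41.3 -33.3] v [  2. -10.  -0.  -2. -11.  -8.   9.] f [-0.228 -0.026 -3.352] w 0.0144
lean,az [ 45.549 -15.44 ] a turn -1.7 deg frac -0.0094, misfit -4.2 deg c turn 1.7 deg frac 0.0093, misfit -0.7 deg
g [ 0.621 -0.046  0.148] 11.989613324403763
b ['scene'] [633.2 -48.   61.2 -11.9  -6.8   0.4] 0.232
b ['scene'] [631.3 -49.6  54.7 -11.7 -10.6  -0.5] 0.227
tray (array([ 0.62 , -0.044, -0.113]), np.float64(0.0952567458152771))
```

>>> drive_tool(
  hand=[-1,-1,-1,-1,-1,0.3,0.3,0.3,0.3,0.3],
  offset=[
    [0.007,0.004,-0.007],
    [0.013,0.004,-0.001],
    [0.019,0.005,0.005],
    [0.024,0.005,0.01],
    [0.028,0.005,0.014],
    [0.028,0.005,0.014],
    [0.028,0.005,0.014],
    [0.028,0.005,0.014],
    [0.028,0.005,0.014],
    [0.028,0.005,0.0],
  ],
  turn=[-0.011,-0.011,-0.011,-0.011,-0.011,-0.011,-0.011,-0.011,-0.011,-0.011],
)

```text
time_s: 51.85
tool_pos: [0.6259, -0.0447, 0.1239]
orientation: [[-0.693, 0.214, 0.688], [0.112, 0.975, -0.19], [-0.712, -0.054, -0.7]]
contact_force: [-0.1, 0.1, -1.0]
width: 0.0565
finger_force: 0.0
```

```bash
python3 - <<'E'
from plan import *
from now import *
from tray import *
import now as N
rep(); p,M,s=st(); print('g',p-.019*M[:,2],s['finger_force'])
N.q0['b']=[.628,-.046,.042,-.19,-.05,0]
im=now('b',('scene',)); np.save('s12.npy',im['scene'])
cm=[q for q in manip.outline_of('scene','case_a') if abs(q['pixel'][0]-258)<12]
if cm: print('tray',tray(im['scene'],cm[0]['pixels'],236,284,(.6293,-.035,-.15)))
z=M[:,2]
print(off(p-.15*z), off([.42,.08,.24]), off(np.array([.44,.085,.09])))
E
```

```text
[ 0.626 -0.045  0.124] [[-0.693  0.214  0.688]
 [ 0.112  0.975 -0.19 ]
 [-0.712 -0.054 -0.7  ]] q [ 31.6  30.3 -51.  131.9 116.8  43.1 -33.8] v [ 1. -9. -3.  4. -6. -3.  1.] f [-0.084  0.121 -1.046] w 0.0565
lean,az [ 45.574 -15.432] a turn 0.3 deg frac 0.0015, misfit -4.2 deg c turn 3.6 deg frac 0.0202, misfit -0.7 deg
g [ 0.613 -0.041  0.137] 0.0
b ['scene'] [630.8 -43.6  44.3  -9.8  -5.1  -3.2] 0.202
tray (array([ 0.619, -0.042, -0.121]), np.float64(0.08649468421936035))
[ 0.001 -0.001 -0.299] [ 0.148  0.142 -0.493] [ 0.336  0.177 -0.257]
```

>>> drive_tool(
  hand=[-1,-1,-1,-1,-1,-1,-1,0.3,0.3,0.3],
  offset=[
    [0,0,0.014],
    [0,0,0.014],
    [0,0,0.014],
    [0,0,0.014],
    [-0.006,0,0.008],
    [0.001,-0.004,0.002],
    [0.011,-0.003,0.013],
    [0.011,-0.003,0.013],
    [0.011,-0.003,0.013],
    [0.011,-0.003,0.013],
  ],
  turn=[-0.012,-0.012,-0.012,-0.012,-0.012,-0.012,-0.012,-0.012,-0.012,-0.012],
  force=12,
)

```text
time_s: 53.25
tool_pos: [0.6261, -0.0472, 0.1153]
orientation: [[-0.701, 0.188, 0.688], [0.075, 0.979, -0.191], [-0.71, -0.082, -0.7]]
contact_force: [0.6, -0.0, 0.2]
width: 0.041
finger_force: 0.0
```

```bash
python3 - <<'E'
from plan import *
from now import *
from tray import *
import now as N
rep(); p,M,s=st()
N.q0['b']=[.628,-.046,.040,-.19,-.03,0]
im=now('b',('scene',)); np.save('s13.npy',im['scene'])
cm=[q for q in manip.outline_of('scene','case_a') if abs(q['pixel'][0]-258)<12]
if cm: print('tray',tray(im['scene'],cm[0]['pixels'],236,284,(.6293,-.035,-.15)))
E
```

```text
[ 0.626 -0.047  0.115] [[-0.701  0.188  0.688]
 [ 0.075  0.979 -0.191]
 [-0.71  -0.082 -0.7  ]] q [ 31.3  31.4 -50.3 132.1 118.5  43.7 -32.8] v [-0.  0. -0. -0.  0. -0.  0.] f [ 0.606 -0.017  0.202] w 0.041
lean,az [ 45.578 -15.486] a turn 2.4 deg frac 0.0136, misfit -4.2 deg c turn 5.8 deg frac 0.0323, misfit -0.8 deg
b ['scene'] [629.6 -45.2  45.3 -12.7  -2.2  -1.7] 0.212
tray (array([ 0.619, -0.043, -0.129]), np.float64(0.08970373868942261))
```

>>> drive_tool(
  hand=[-1,-1,-1,-1,-1,-1,-1,0.3,0.3,0.3],
  offset=[
    [0,0,0],
    [0,0,0],
    [0,0,0],
    [0.004,-0.001,-0.004],
    [0.011,0.004,0.003],
    [0.011,-0.006,0.003],
    [0.012,0,0.004],
    [0.012,0,0.004],
    [0.012,0,0.004],
    [0.012,0,-0.06],
  ],
  turn=[0,0,0,-0.015,-0.018,-0.012,-0.015,-0.015,-0.015,-0.015],
  force=10,
)

```text
time_s: 54.65
tool_pos: [0.6014, -0.0414, 0.1309]
orientation: [[-0.71, 0.156, 0.687], [0.032, 0.981, -0.191], [-0.704, -0.114, -0.702]]
contact_force: [-0.1, 0.5, 0.4]
width: 0.0409
finger_force: 0.0
```

```bash
python3 - <<'E'
from plan import *
from now import *
from tray import *
import now as N
rep(); p,M,s=st(); z=M[:,2]
N.q0['b']=[.628,-.046,.040,-.17,-.03,0]
im=now('b',('scene',)); np.save('s14.npy',im['scene'])
cm=[q for q in manip.outline_of('scene','case_a') if abs(q['pixel'][0]-258)<12]
if cm: print('tray',tray(im['scene'],cm[0]['pixels'],236,284,(.6293,-.035,-.15)))
for w in (p-.12*z,[.50,.05,.22],[.44,.105,.20],[.455,.10,.085],[.455,.125,.085]): print(np.round(w,3),off(w))
print(turn_for(2),turn_for(-12))
E
```

```text
[ 0.601 -0.041  0.131] [[-0.71   0.156  0.687]
 [ 0.032  0.981 -0.191]
 [-0.704 -0.114 -0.702]] q [ 31.4  27.2 -51.3 134.6 116.   42.3 -31. ] v [  6. -40. -15.  18. -29. -16.   3.] f [-0.143  0.466  0.388] w 0.0409
lean,az [ 45.449 -15.518] a turn 5.0 deg frac 0.0279, misfit -4.2 deg c turn 8.4 deg frac 0.0466, misfit -0.8 deg
b ['scene'] [627.6 -44.2  43.6 -12.   -1.   -0.5] 0.242
tray (array([ 0.619, -0.044, -0.11 ]), np.float64(0.06435537338256836))
[ 0.519 -0.019  0.215] [ 0.002 -0.001 -0.237]
[0.5  0.05 0.22] [ 0.026  0.127 -0.296]
[0.44  0.105 0.2  ] [ 0.142  0.221 -0.372]
[0.455 0.1   0.085] [ 0.283  0.242 -0.189]
[0.455 0.125 0.085] [ 0.284  0.291 -0.198]
turn -3.1 deg frac -0.0171, misfit -12.4 deg turn 6.9 deg frac 0.0383, misfit -2.5 deg
```

>>> drive_tool(
  hand=[0.3,0.3,0.3,0.3,0,0,-0.1,-0.1,-0.1,-0.1],
  offset=[
    [0,0,-0.11],
    [0,0,-0.22],
    [-0.001,0.06,-0.29],
    [-0.002,0.17,-0.335],
    [0.07,0.25,-0.35],
    [0.14,0.32,-0.37],
    [0.215,0.385,-0.384],
    [0.22,0.386,-0.35],
    [0.22,0.386,-0.32],
    [0.22,0.386,-0.3],
  ],
  turn=[0,0,-0.03,-0.06,-0.085,-0.085,-0.085,-0.085,-0.085,-0.085],
)

```text
time_s: 56.05
tool_pos: [0.4506, 0.1806, 0.1364]
orientation: [[-0.725, -0.038, 0.688], [-0.231, 0.954, -0.19], [-0.649, -0.297, -0.7]]
contact_force: [0.3, -0.6, 0.6]
width: 0.0392
finger_force: 0.0
```

```bash
python3 - <<'E'
from plan import *
from now import *
import now as N
from tray import *
rep(); p,M,s=st()
for w in ([.464,.1765,.123],[.465,.1875,.123]): print(off(w))
N.q0['b']=[.628,-.046,.040,-.17,-.03,0]
im=now('ba',('scene','top'))
E
```

```text
[0.451 0.181 0.136] [[-0.725 -0.038  0.688]
 [-0.231  0.954 -0.19 ]
 [-0.649 -0.297 -0.7  ]] q [  1.7  32.4 -70.3 139.   88.8  74.2 -30.7] v [ 0.  8.  9. -1. 13.  1. -3.] f [ 0.336 -0.597  0.608] w 0.0392
lean,az [ 45.538 -15.464] a turn 20.5 deg frac 0.1137, misfit -4.2 deg c turn 23.8 deg frac 0.1324, misfit -0.8 deg
[-0.    -0.001  0.039]
[-0.007  0.02   0.036]
b ['scene', 'top'] [623.7 -50.7  42.6  -7.6  -1.3  -6.4] 0.198
a ['scene', 'top'] [641.5 137.7  36.9 -12.6  -2.4   0.3] 0.172
```

>>> drive_tool(
  hand=[-0.1,-1,-1,-1,-1,-1,-1,-1,0,0],
  offset=[
    [0,0,0.02],
    [0,-0.001,0.039],
    [0,-0.001,0.039],
    [0,-0.001,0.039],
    [0,-0.001,0.039],
    [-0.003,0.008,0.038],
    [-0.006,0.017,0.036],
    [-0.007,0.021,0.036],
    [-0.007,0.021,0.036],
    [-0.007,0.021,0.036],
  ],
  turn=[0,0,0,0,0,0,0,0,0,0],
  force=18,
)

```text
time_s: 57.5
tool_pos: [0.4642, 0.1873, 0.1237]
orientation: [[-0.725, -0.039, 0.688], [-0.232, 0.954, -0.191], [-0.649, -0.298, -0.7]]
contact_force: [-0.3, -2.4, -1.2]
width: 0.0333
finger_force: 1.1
```

```bash
python3 - <<'E'
from plan import *
rep(); p,M,s=st(); z=M[:,2]
# b pre-grasp: block at 85mm up; base (.624,-.0507,.0426), roll -6.4 -> block y -.0507+.0095
G=np.array([.624,-.041,.128]); print(off(p-.1*z),off([.47,.06,.25]),off(G+(.019-.06)*z),off(G+.019*z)); print(turn_for(-9))
E
```

```text
[0.464 0.187 0.124] [[-0.725 -0.039  0.688]
 [-0.232  0.954 -0.191]
 [-0.649 -0.298 -0.7  ]] q [  0.3  35.2 -67.9 137.8  91.3  75.1 -31.1] v [ 0. -0. -0.  0.  0. -0. -0.] f [-0.334 -2.387 -1.162] w 0.0333
lean,az [ 45.564 -15.481] a turn 20.5 deg frac 0.1139, misfit -4.2 deg c turn 23.9 deg frac 0.1326, misfit -0.8 deg
[ 0.   0.  -0.2] [-0.113 -0.319 -0.12 ] [-0.131 -0.451  0.219] [-0.131 -0.451  0.339]
turn 20.1 deg frac 0.1116, misfit -4.6 deg
```

>>> drive_tool(
  hand=[0.3,0.3,0.3,0.3,0.3,0.3,0.1,0.1,0,0],
  offset=[
    [0,0,0],
    [0,0,-0.02],
    [0,0,-0.12],
    [-0.01,-0.05,-0.2],
    [-0.06,-0.15,-0.18],
    [-0.1,-0.25,-0.13],
    [-0.12,-0.34,-0.05],
    [-0.131,-0.43,0.04],
    [-0.131,-0.451,0.13],
    [-0.131,-0.451,0.219],
  ],
  turn=[0,0,0,0,0.05,0.1,0.1116,0.1116,0.1116,0.1116],
)

```text
time_s: 58.75
tool_pos: [0.598, -0.0355, 0.157]
orientation: [[-0.691, 0.216, 0.69], [0.112, 0.975, -0.193], [-0.714, -0.056, -0.698]]
contact_force: [0.3, 0.6, 1.6]
width: 0.0437
finger_force: 0.0
```

```bash
python3 - <<'E'
from plan import *
from pan import *
rep(); p,M,s=st(); z=M[:,2]
G=np.array([.624,-.041,.128]); print(off(G+.019*z))
ims=pan(('top',))
o=orange(ims['top']); o[:,:150]=0;o[:,220:]=0;o[:185]=0
r=cv2.minAreaRect(np.argwhere(o)[:,::-1].astype(np.float32)); b=cv2.boxPoints(r); print(o.sum(),atz('top',r[0],.14),np.array([atz('top',q,.14)[:2] for q in b]))
E
```

```text
[ 0.598 -0.035  0.157] [[-0.691  0.216  0.69 ]
 [ 0.112  0.975 -0.193]
 [-0.714 -0.056 -0.698]] q [ 41.7  29.  -65.1 133.9 109.8  46.8 -27.4] v [-30.  73.  34. -20.  58.  41. -11.] f [0.334 0.57  1.581] w 0.0437
lean,az [ 45.765 -15.646] a turn 0.3 deg frac 0.0015, misfit -4.3 deg c turn 3.6 deg frac 0.0201, misfit -0.9 deg
[0.004 0.004 0.117]
[]
60.0 [0.451 0.177 0.14 ] [[0.481 0.185]
 [0.481 0.171]
 [0.422 0.17 ]
 [0.423 0.184]]
```

>>> drive_tool(
  hand=[0,-1,-1,-1,-1,-1,-1,-1,0.4,0.4],
  offset=[
    [0.004,0.004,0.09],
    [0.004,0.004,0.117],
    [0.004,0.004,0.117],
    [0.004,0.004,0.117],
    [0.004,0.004,0.117],
    [-0.003,0.005,0.11],
    [-0.006,0.014,0.112],
    [0.002,0.015,0.1195],
    [0.002,0.015,0.1195],
    [0.002,0.015,0.1195],
  ],
  turn=[-0.025,-0.025,-0.025,-0.025,-0.025,-0.025,-0.025,-0.025,-0.025,-0.025],
  force=12,
)

```text
time_s: 60.1
tool_pos: [0.6384, -0.0364, 0.1141]
orientation: [[-0.707, 0.157, 0.689], [0.034, 0.981, -0.189], [-0.706, -0.111, -0.7]]
contact_force: [0.3, -0.2, -0.4]
width: 0.0306
finger_force: 0.0
```

>>> drive_tool(
  hand=[0.8,0.8,0.8,0.8,0.8,0.8,0.8,0.8,0.8,0.8],
  offset=[
    [0,0,0],
    [0,0,0],
    [0,0,-0.04],
    [0,0,-0.1],
    [0,0,-0.18],
    [0,0,-0.22],
    [0,0,-0.22],
    [0,0,-0.22],
    [0,0,-0.22],
    [0,0,-0.22],
  ],
  turn=[0,0,0,0,0,0,0,0,0,0],
)

```text
time_s: 61.35
tool_pos: [0.5626, -0.0157, 0.1905]
orientation: [[-0.708, 0.157, 0.688], [0.034, 0.981, -0.189], [-0.705, -0.11, -0.7]]
contact_force: [-0.2, 0.4, -0.1]
width: 0.0792
finger_force: 0.0
```

```bash
python3 - <<'E'
from plan import *
from now import *
import now as N
rep(); p,M,s=st(); z=M[:,2]; print(s['time_s'])
N.q0['b']=[.628,-.046,.040,-.17,-.03,0]
im=now('b',('scene','top')); T=np.array([.61,.06,.08])
print(off(np.array([.624,-.11,.078])),off(np.array([.624,-.11,.078])-.12*z),manip.observe()['time_s'])
E
```

```text
[ 0.563 -0.016  0.19 ] [[-0.708  0.157  0.688]
 [ 0.034  0.981 -0.189]
 [-0.705 -0.11  -0.7  ]] q [ 43.7  20.  -68.9 136.2 101.9  41.8 -21.6] v [ 0. -0. -0.  0. -0. -0. -0.] f [-0.215  0.392 -0.145] w 0.0792
lean,az [ 45.546 -15.356] a turn 4.8 deg frac 0.0269, misfit -4.1 deg c turn 8.2 deg frac 0.0456, misfit -0.7 deg
61.35
b ['scene', 'top'] [630.  -39.5  38.9  -8.3  -2.7  -1.1] 0.229
[ 0.066 -0.141  0.278] [ 0.066 -0.141  0.038] 61.55
```

```bash
python3 -c "
from bench import manip
print(manip.finish_job())"
```

```text
the job is handed in; nothing more can be done
None
```

I handed the job in at about 61.6 s of the 64 s limit; the heavy case (case_c) is on the pan and square, but it sits about 12–15 mm off-centre in y, so the result may not pass as asked. Cases a and b measure as seated in their own trays. While reseating case b I shoved tray_b roughly 10–20 mm and turned it by about 4°. Case b tilted by up to about 12° along the way.

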